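Weigh up the glitter shakers and put them away

TASK

Clear up the glitter: slide the full bead jar from in front of the clear drawers sideways along the counter, without lifting it, onto the round blue mark, then pull the top drawer right out. Feel by their weight which of the orange shakers are at least half full and stand those upright in the top drawer's front compartment, but put the nearly empty ones, and every one with blue tape over its cap whatever its weight, down side by side on the floor of the yellow tub as rejects. When all are sorted push the top drawer fully home until it stops, with the jar still on its mark, and leave the other things on the counter as they are.

Things in the scene. Friction and masses are not known exactly. Their poses are not given: they have to be found in the camera images.
- bead_jar: glass jar full of wooden beads with a cork lid, upright, 64 mm across (glass part, up to 100 mm high), 135 mm high over the 54 mm wide lid, 0.4 to 0.6 kg. Origin: centre of its underside, z up. Held high by two fingers it tips about the line between them if it is drawn across that line; drawn along the line in which the fingers close, it slides upright. It starts in front of the drawer unit, in the way of the top drawer.
- jar_mark_centre (a point): centre of the flat round blue mark with a black rim, 92 mm across, stuck on the counter beside the drawers: the jar's place. It is no obstacle (under 1 mm thick).
- drawer_unit: fixed unit of two clear plastic drawers, 300 mm deep (x), 250 mm wide (y), 212 mm high. Origin: centre of its underside; its front is the -x face, at x = -150 mm in its own frame, and the drawers slide out along its own -x. Each drawer has a bar handle that stands out 41 mm from the front.
- top_drawer (a joint): how far the top drawer is pulled out, m: 0 shut against its stop, 0.17 fully out against the other stop. It slides along the unit's own -x with about 2 N of friction and stays where it is left.
- top_drawer_handle (a point): middle of the top drawer's white bar handle: a bar 11 mm thick and 100 mm long, parallel to the front and level, its axis 35 mm in front of the drawer's front, 182 mm above the counter and 30 mm below the unit's top; can be pinched from above, one finger behind the bar. The point moves with the drawer; axes as the unit's.
- top_drawer_floor (a point): centre of the floor of the top drawer's front compartment (112 mm above the counter), where the shakers go; it moves with the drawer, axes as the unit's. The compartment is 164 mm (x) by 224 mm (y) inside, its sides and the divider behind it stand 60 mm above its floor, its front 90 mm. It is empty at the start, lies within the unit while the drawer is shut, and is clear of the unit's top only with the drawer fully out.
- reject_tub: fixed open yellow plastic tub, 220 mm (x) by 190 mm (y) by 60 mm high, walls and floor 4 mm. Origin: centre of its underside, axes along its sides, z up.
- reject_tub_in (a point): centre of the tub's inner floor, 4 mm above the counter, axes as the tub's.
- shaker_a: upright orange plastic glitter shaker with a dark orange screw cap, kept closed; a cylinder 46 mm across and 74 mm high over the cap. Origin: centre of its underside, z up. It is opaque: how much glitter is in it cannot be seen. Empty, a shaker weighs 40 g, full 250 g. Nothing is stuck on its cap. It keeps a place in the drawer if it is at least half full (over 160 g), and is a reject if it is nearly empty (under 90 g); between these either will do. It may be absent.
- shaker_b: upright orange plastic glitter shaker with a dark orange screw cap, kept closed; a cylinder 46 mm across and 74 mm high over the cap. Origin: centre of its underside, z up. It is opaque: how much glitter is in it cannot be seen. Empty, a shaker weighs 40 g, full 250 g. Nothing is stuck on its cap. It keeps a place in the drawer if it is at least half full (over 160 g), and is a reject if it is nearly empty (under 90 g); between these either will do. It may be absent.
- shaker_c: upright orange plastic glitter shaker with a dark orange screw cap, kept closed; a cylinder 46 mm across and 74 mm high over the cap. Origin: centre of its underside, z up. It is opaque: how much glitter is in it cannot be seen. Empty, a shaker weighs 40 g, full 250 g. Its cap is split: two strips of bright blue tape cross over the cap's top, so it is a reject whatever it weighs. It may be absent.
- shaker_d: upright orange plastic glitter shaker with a dark orange screw cap, kept closed; a cylinder 46 mm across and 74 mm high over the cap. Origin: centre of its underside, z up. It is opaque: how much glitter is in it cannot be seen. Empty, a shaker weighs 40 g, full 250 g. Nothing is stuck on its cap. It keeps a place in the drawer if it is at least half full (over 160 g), and is a reject if it is nearly empty (under 90 g); between these either will do. It may be absent.
- shaker_e: upright orange plastic glitter shaker with a dark orange screw cap, kept closed; a cylinder 46 mm across and 74 mm high over the cap. Origin: centre of its underside, z up. It is opaque: how much glitter is in it cannot be seen. Empty, a shaker weighs 40 g, full 250 g. Nothing is stuck on its cap. It keeps a place in the drawer if it is at least half full (over 160 g), and is a reject if it is nearly empty (under 90 g); between these either will do. It may be absent.
- shaker_f: upright orange plastic glitter shaker with a dark orange screw cap, kept closed; a cylinder 46 mm across and 74 mm high over the cap. Origin: centre of its underside, z up. It is opaque: how much glitter is in it cannot be seen. Empty, a shaker weighs 40 g, full 250 g. Its cap is split: two strips of bright blue tape cross over the cap's top, so it is a reject whatever it weighs. It may be absent.
- shaker_g: upright orange plastic glitter shaker with a dark orange screw cap, kept closed; a cylinder 46 mm across and 74 mm high over the cap. Origin: centre of its underside, z up. It is opaque: how much glitter is in it cannot be seen. Empty, a shaker weighs 40 g, full 250 g. Nothing is stuck on its cap. It keeps a place in the drawer if it is at least half full (over 160 g), and is a reject if it is nearly empty (under 90 g); between these either will do. It may be absent.
- stapler: steel stapler, 135 mm long, 60 mm high, at the back; leave alone. Origin: centre of its underside.
- brush_holder: grey silicone brush holder, 72 mm across, 88 mm high, with brushes up to 220 mm high, at the back; leave alone. Origin: centre of its underside.
- glue_pot: white glue pot with a green lid, 46 mm across, 58 mm high, among the shakers; leave alone. Origin: centre of its underside.
- paint_pot: white paint pot with a blue lid, 51 mm across, 52 mm high, among the shakers; leave alone. Origin: centre of its underside.
- pencil_tin: metal tin of pencils, 70 mm across, 95 mm high, pencils up to 165 mm, at the back right; leave alone. Origin: centre of its underside.
- hole_punch: black and red hole punch, 110 by 60 mm, 60 mm high, at the left; leave alone. Origin: centre of its underside.

How it is judged:
On the way, in this order (a step that is already met when the one before it is completed fails the run):
1. the bead jar stands on the blue mark, let go (horizontal distance between bead_jar and jar_mark_centre below 0.02 m and angle between bead_jar's own z axis and vertical below 0.1 rad and linear speed of bead_jar below 0.02 m/s and contact force between the fingers and bead_jar below 0.1 N), for 0.2 s.
2. the top drawer is pulled right out (value of joint top_drawer above 0.15 m), for 0.2 s.
3. every shaker is sorted: those at least half full, with sound caps, stand in the top drawer, the nearly empty and the taped ones are on the floor of the tub (((x of shaker_a in the frame of top_drawer_floor between -0.075 and 0.075 m and y of shaker_a in the frame of top_drawer_floor between -0.105 and 0.105 m and z of shaker_a in the frame of top_drawer_floor between -0.01 and 0.02 m and linear speed of shaker_a below 0.03 m/s and contact force between the fingers and shaker_a below 0.1 N and angle between shaker_a's own z axis and vertical below 0.25 rad and contact force between shaker_a and drawer_unit above 0.88 N) or (x of shaker_a in the frame of reject_tub_in between -0.105 and 0.105 m and y of shaker_a in the frame of reject_tub_in between -0.09 and 0.09 m and z of shaker_a in the frame of reject_tub_in between -0.01 and 0.03 m and linear speed of shaker_a below 0.03 m/s and contact force between the fingers and shaker_a below 0.1 N and contact force between shaker_a and reject_tub below 1.57 N)) and ((x of shaker_b in the frame of top_drawer_floor between -0.075 and 0.075 m and y of shaker_b in the frame of top_drawer_floor between -0.105 and 0.105 m and z of shaker_b in the frame of top_drawer_floor between -0.01 and 0.02 m and linear speed of shaker_b below 0.03 m/s and contact force between the fingers and shaker_b below 0.1 N and angle between shaker_b's own z axis and vertical below 0.25 rad and contact force between shaker_b and drawer_unit above 0.88 N) or (x of shaker_b in the frame of reject_tub_in between -0.105 and 0.105 m and y of shaker_b in the frame of reject_tub_in between -0.09 and 0.09 m and z of shaker_b in the frame of reject_tub_in between -0.01 and 0.03 m and linear speed of shaker_b below 0.03 m/s and contact force between the fingers and shaker_b below 0.1 N and contact force between shaker_b and reject_tub below 1.57 N)) and ((x of shaker_d in the frame of top_drawer_floor between -0.075 and 0.075 m and y of shaker_d in the frame of top_drawer_floor between -0.105 and 0.105 m and z of shaker_d in the frame of top_drawer_floor between -0.01 and 0.02 m and linear speed of shaker_d below 0.03 m/s and contact force between the fingers and shaker_d below 0.1 N and angle between shaker_d's own z axis and vertical below 0.25 rad and contact force between shaker_d and drawer_unit above 0.88 N) or (x of shaker_d in the frame of reject_tub_in between -0.105 and 0.105 m and y of shaker_d in the frame of reject_tub_in between -0.09 and 0.09 m and z of shaker_d in the frame of reject_tub_in between -0.01 and 0.03 m and linear speed of shaker_d below 0.03 m/s and contact force between the fingers and shaker_d below 0.1 N and contact force between shaker_d and reject_tub below 1.57 N)) and ((x of shaker_e in the frame of top_drawer_floor between -0.075 and 0.075 m and y of shaker_e in the frame of top_drawer_floor between -0.105 and 0.105 m and z of shaker_e in the frame of top_drawer_floor between -0.01 and 0.02 m and linear speed of shaker_e below 0.03 m/s and contact force between the fingers and shaker_e below 0.1 N and angle between shaker_e's own z axis and vertical below 0.25 rad and contact force between shaker_e and drawer_unit above 0.88 N) or (x of shaker_e in the frame of reject_tub_in between -0.105 and 0.105 m and y of shaker_e in the frame of reject_tub_in between -0.09 and 0.09 m and z of shaker_e in the frame of reject_tub_in between -0.01 and 0.03 m and linear speed of shaker_e below 0.03 m/s and contact force between the fingers and shaker_e below 0.1 N and contact force between shaker_e and reject_tub below 1.57 N)) and ((x of shaker_g in the frame of top_drawer_floor between -0.075 and 0.075 m and y of shaker_g in the frame of top_drawer_floor between -0.105 and 0.105 m and z of shaker_g in the frame of top_drawer_floor between -0.01 and 0.02 m and linear speed of shaker_g below 0.03 m/s and contact force between the fingers and shaker_g below 0.1 N and angle between shaker_g's own z axis and vertical below 0.25 rad and contact force between shaker_g and drawer_unit above 0.88 N) or (x of shaker_g in the frame of reject_tub_in between -0.105 and 0.105 m and y of shaker_g in the frame of reject_tub_in between -0.09 and 0.09 m and z of shaker_g in the frame of reject_tub_in between -0.01 and 0.03 m and linear speed of shaker_g below 0.03 m/s and contact force between the fingers and shaker_g below 0.1 N and contact force between shaker_g and reject_tub below 1.57 N)) and x of shaker_c in the frame of reject_tub_in between -0.105 and 0.105 m and y of shaker_c in the frame of reject_tub_in between -0.09 and 0.09 m and z of shaker_c in the frame of reject_tub_in between -0.01 and 0.03 m and linear speed of each of shaker_c, shaker_f below 0.03 m/s and contact force between the fingers and shaker_c below 0.1 N and x of shaker_f in the frame of reject_tub_in between -0.105 and 0.105 m and y of shaker_f in the frame of reject_tub_in between -0.09 and 0.09 m and z of shaker_f in the frame of reject_tub_in between -0.01 and 0.03 m and contact force between the fingers and shaker_f below 0.1 N), for 0.2 s.
4. the top drawer is fully home (value of joint top_drawer below 0.006 m), for 0.2 s.
At the end, for the whole second after the job is handed in: The jar stands upright within 20 mm of the mark's centre; each untaped shaker stands (within 14 degrees) in the top drawer's front part if over 90 g, or is on the tub floor if under 160 g; the taped ones are on the tub floor; the top drawer is within 6 mm of its stop; all at rest and let go (all of step 1 and all of step 3 and value of joint top_drawer below 0.006 m); the robot touches nothing.
It fails at once if the jar is lifted more than 15 mm off the counter or tipped by more than 20 degrees (height (world z) of bead_jar above 0.015 m or angle between bead_jar's own z axis and vertical above 0.35 rad).
It fails at once if a bystander is shoved more than 50 mm or knocked over (distance of any of stapler, brush_holder, glue_pot, paint_pot, pencil_tin, hole_punch from where it was at the start of the episode above 0.05 m or angle between any of stapler, brush_holder, glue_pot, paint_pot, pencil_tin, hole_punch's own z axis and vertical above 0.6 rad).
Of shaker_a, shaker_b, shaker_d, shaker_e, shaker_g only 3 to 4 are there at a start; the rules pass over those that are not, and their reading is None.
Of shaker_c, shaker_f only 1 to 1 are there at a start; the rules pass over those that are not, and their reading is None.
At some moment in a run one of shaker_a, shaker_b, shaker_c, shaker_d, shaker_e, shaker_f, shaker_g, bead_jar may be knocked a few centimetres aside while the robot is not near it.
It also fails if it takes over 208 s, if anything falls off the work surface, if the arm or the gripper's body presses on something with over 40 N, if the wrist force passes 120 N, or if a joint passes its speed limit or range.

ROBOT

A 6-joint arm with a two-finger parallel gripper is mounted at the origin on the work surface. World frame = base frame: x ahead of the robot, y to its left, z up, the work surface at z = 0. Lengths are in m, angles in rad, forces in N, time in s.
With the tool pointing down it reaches from about 0.4 to 0.825 m from the base axis. Payload 7 kg.
Tool frame: the origin (TCP) lies at the centre of the arm's flange, where the gripper is bolted on; the fingertips stand 178 mm ahead of it and the grasp point (between the pads) lies arm.tcp_to_grasp ahead of it (arm.tcp_to_grasp is the distance from the TCP to the grasp point, in m); z points along the fingers, y is the direction in which the jaws open and shut (so a half turn about z gives the same grasp; the last joint's range is limited). The gripper opens to 88 mm and grips with 3 to 60 N. Pads are 19 mm wide; open, the fingers measure 130 mm over their backs; the gripper's body (78 mm by 193 mm) begins 47 mm behind the grasp point.
Start: joints at [1.474, 0.359, 0.012, 0, -1.224, -0.288], TCP at [0.253, 0.626, 0.405] pointing down, gripper open.
Joint ranges: [-3.07, 3.07], [-1.43, 2.12], [-1.02, 1.25], [-3.03, 1.67], [-3.05, -0], [-3.03, 3.03]. Speed limits (rad/s): [2.39, 2.39, 3.01, 3.14, 3.14, 3.14].

INTERFACE

Orientations are given as [roll, pitch, yaw] about the fixed x, y, z axes, in that order (R = Rz(yaw) Ry(pitch) Rx(roll)).
In Python, from station import arm gives the robot as it stands.
- The arm moves only by the tool move_arm, never from a script. Its argument "deltas" is a list of rows, each a list of 6 numbers: the shift along the world's x, y, z in mm, then the turn, a rotation vector about the world's x, y, z in degrees. In form: [[tx, ty, tz, ax, ay, az], ...]. A call has exactly 5 rows; each row shifts and turns the commanded pose from where the row before left it; what a row does not reach is not made up. A row lasts 1/12 s, in which the tool goes at most 41.7 mm and 7.16 degrees, less where a joint would pass 70% of its speed; a pose out of reach is approached as far as the arm can. A call with a gripper value outside its range is refused whole. "claw" is the closure in counts, from 0 (fully open) to 255 (shut), set as the call begins (left out, the last holds). The fingers move at their own pace and stop on an object; "squeeze" is the grip in N (left out, the last holds). Time passes only in rows, so rows that do not move let the fingers close, or fill a call up. It gives the time, the measured TCP pose, the force and the opening at its end, in the units of the state.
- arm.get_state(): the state, without advancing time (a new reading comes with each control period).
- arm.grab_frame(name): name is "side" or "top" or "wrist"; returns the picture (420x560x3 uint8, red, green, blue); there is no depth.
- arm.calibration(name): a dict with "intrinsics" (3x3 intrinsics, pixels), "T" (4x4, takes a point from camera to world coordinates); the wrist camera has in their place "mount" (4x4, takes a point from camera to tool coordinates, whose origin is the TCP and whose axes are the flange's). Camera axes: x right, y up, looking along -z (the intrinsics and any distortion apply to the point x, -y, -z); pixel columns grow to the right and rows downward; lengths in m; the calibration is good to about 2 mm. A picture is of the moment at which its call begins: read the wrist's pose just before it. calibration takes no time and is no camera call.
- arm.job_done(): hands the job in, once; it reports no verdict.
Trained networks look in the newest picture that a camera, given by its name, has taken for a name from the list of things; names that differ only in an ending like _2 or _b are one class to them, and where a whole thing is asked for, a point or a joint stands for the part that bears it (a point fixed in the world has none). Each returns a list of dicts, best first, with "score" (0 to 1); they miss things now and then, are a little off and sometimes report something else, mostly with a low value. They report only what shows in the picture. A call takes as long as a camera call.
- arm.spot_in(thing, camera): "xy" ([column, row] in pixels, amid what is visible of it).
- arm.masks_of(thing, camera): "pixels" (420x560 bool, what is visible of it) and "xy" ([column, row] in pixels, amid what is visible of it).
- arm.spot_point(thing, camera): "xy" ([column, row] in pixels: a listed point, or the origin of a listed thing).
The state is a dict: "t": time; "q": joint angles; "qd": joint speeds; "joint_efforts": joint torques, N m; "eef_pos": TCP position; "ee_rot": TCP orientation; "force": force on the tool from outside, world axes, zero at the start; "moment": the same for the moment, N m; "width": finger opening in m.
Only numpy, scipy, OpenCV 4.12 (cv2) and the standard library are available. Lean on these libraries where they do the work, as an engineer would, in place of code of your own. Each camera call takes 0.05 s, during which the arm holds its last target. There are 200 camera calls.

## Working session

There is one attempt and no reset: what is moved stays moved. The work goes in short steps, Python scripts to look and compute and a tool call to move; the robot and the scene stay as the last step left them, time stands still between calls to the robot, and variables do not carry over. Pictures are saved under pics/ and viewed, about 12 in all and at most 16, crops included, and the job is handed in when it is done.

Besides the shell and the picture viewer there is one more tool, called after ">>>" by a JSON object that holds its "op" and its "data", one argument or row to a line. move_arm: Moves the arm, as the interface text tells. Its arguments: {"type":"object","properties":{"deltas":{"type":"array","items":{"type":"array","items":{"type":"number"}}},"claw":{"type":"number"},"squeeze":{"type":"number"}},"required":["deltas"]}

```bash
ls; mkdir -p pics
python3 - <<'E'
from station import arm
import cv2,numpy as np
print(arm.get_state(), arm.tcp_to_grasp)
for c in ("side","top"):
    im=arm.grab_frame(c); cv2.imwrite(f"pics/{c}0.png",im[:,:,::-1])
    print(c,arm.calibration(c))
print(arm.calibration("wrist"))
E
```

```text
pics
{'t': 0.0, 'q': array([ 1.47409370e+00,  3.59403598e-01,  1.10338059e-02, -4.02003641e-04,
       -1.22405787e+00, -2.88108480e-01]), 'qd': array([-1.18761076e-03,  1.63820274e-03, -3.65623732e-04,  1.25033364e-03,
       -6.21648897e-04,  1.20448679e-05]), 'joint_efforts': array([ 9.25763197e-04, -5.82718277e+01,  2.93066847e+01,  6.99723423e+00,
        7.01499768e-03, -1.58854350e-04]), 'eef_pos': array([0.25329696, 0.62545747, 0.40369136]), 'ee_rot': array([ 3.13992117e+00, -1.01251452e-04, -3.84947941e-01]), 'force': array([ 0.23121615, -0.45426563, -0.77437456]), 'moment': array([ 0.0194203 , -0.00416275, -0.03266572]), 'width': 0.08780637055097097} 0.1593
side {'intrinsics': array([[506.45590915,   0.        , 282.74488876],
       [  0.        , 506.45590915, 209.19716918],
       [  0.        ,   0.        ,   1.        ]]), 'T': array([[ 0.98628536,  0.11318513, -0.12012624,  0.42609078],
       [-0.16447079,  0.61312062, -0.77267876, -1.13103771],
       [-0.01380387,  0.78183901,  0.62332754,  1.11750627],
       [ 0.        ,  0.        ,  0.        ,  1.        ]])
[... 343 characters left out ...]
8e-02],
       [-6.43484970e-04,  2.01824096e-01,  9.79421574e-01,
         1.20016395e+00],
       [ 0.00000000e+00,  0.00000000e+00,  0.00000000e+00,
         1.00000000e+00]])}
{'intrinsics': array([[338.86701883,   0.        , 281.23236031],
       [  0.        , 338.86701883, 208.03595717],
       [  0.        ,   0.        ,   1.        ]]), 'mount': array([[-1.16114249e-04,  9.57040202e-01,  2.89955236e-01,
         8.05108501e-02],
       [ 9.99999990e-01,  1.35127391e-04, -4.55521949e-05,
         6.11777564e-05],
       [-8.27761765e-05,  2.89955228e-01, -9.57040208e-01,
         2.07439136e-02],
       [ 0.00000000e+00,  0.00000000e+00,  0.00000000e+00,
         1.00000000e+00]])}
```

View pics/top0.png

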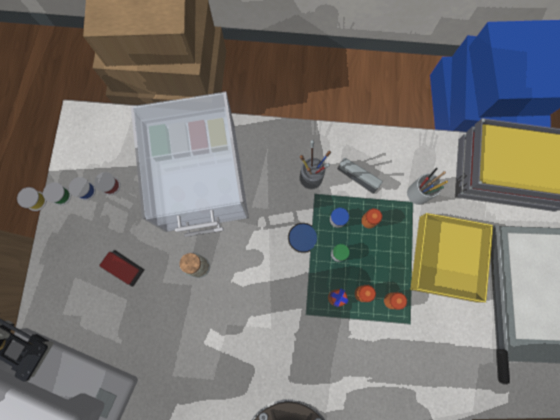

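View pics/side0.png

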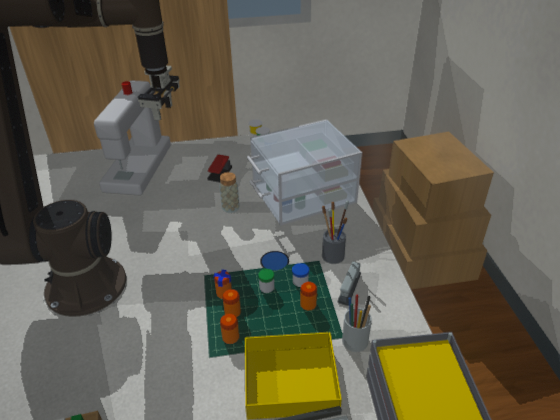

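```bash
cat > h.py <<'E'
from station import arm
import cv2,numpy as np
from scipy.spatial.transform import Rotation as R
def cam(c,st=None):
    k=arm.calibration(c)
    if c=="wrist":
        st=st or arm.get_state()
        T=np.eye(4);T[:3,:3]=R.from_euler("xyz",st["ee_rot"]).as_matrix();T[:3,3]=st["eef_pos"]
        return k["intrinsics"],T@k["mount"]
    return k["intrinsics"],k["T"]
def ray(c,uv,z,K=None):
    K,T=K or cam(c)
    d=np.linalg.inv(K)@[uv[0],uv[1],1]; d=T[:3,:3]@[d[0],-d[1],-d[2]]
    return T[:3,3]+d*(z-T[2,3])/d[2]
def proj(c,p,K=None):
    K,T=K or cam(c)
    q=np.linalg.inv(T)@np.append(p,1); v=K@[q[0],-q[1],-q[2]]
    return v[:2]/v[2]
def pts(c,thing,z,f=None,K=None,ms=0.3):
    f=f or arm.spot_point
    out=[]
    for d in f(thing,c):
        if d["score"]>ms:
            out.append((round(d["score"],2),np.round(d["xy"]).tolist(),(ray(c,d["xy"],z,K)*1000).round().tolist()))
    return out
E
python3 - <<'E'
from h import *
for n,z in [("bead_jar",0),("jar_mark_centre",0),("drawer_unit",0),("top_drawer_handle",.182),("top_drawer_floor",.112),("reject_tub",0),("shaker_a",0),("shaker_c",0),("glue_pot",0),("paint_pot",0),("hole_punch",0),("pencil_tin",0)]:
    for c in ("top","side"): print(n,c,pts(c,n,z))
print(arm.get_state()["t"])
E
```

```text
bead_jar top [(0.9, [198.0, 269.0], [452.0, 302.0, 0.0])]
bead_jar side [(0.75, [230.0, 208.0], [457.0, 298.0, 0.0])]
jar_mark_centre top [(0.58, [306.0, 238.0], [568.0, -8.0, 0.0])]
jar_mark_centre side []
drawer_unit top []
drawer_unit side [(0.88, [304.0, 194.0], [733.0, 330.0, 0.0])]
top_drawer_handle top []
top_drawer_handle side [(0.67, [253.0, 165.0], [549.0, 278.0, 182.0])]
top_drawer_floor top []
top_drawer_floor side []
reject_tub top [(0.86, [446.0, 259.0], [542.0, -420.0, 0.0])]
reject_tub side [(0.95, [291.0, 382.0], [548.0, -428.0, 0.0])]
shaker_a top [(0.84, [337.0, 300.0], [398.0, -109.0, 0.0]), (0.8, [369.0, 217.0], [650.0, -191.0, 0.0]), (0.78, [360.0, 295.0], [417.0, -175.0, 0.0]), (0.78, [391.0, 300.0], [410.0, -263.0, 0.0])]
shaker_a side [(0.96, [310.0, 304.0], [647.0, -191.0, 0.0]), (0.95, [233.0, 312.0], [427.0, -179.0, 0.0]), (0.87, [227.0, 340.0], [403.0, -272.0, 0.0]), (0.85, [222.0, 295.0], [401.0, -110.0, 0.0])]
shaker_c top [(0.84, [337.0, 300.0], [398.0, -109.0, 0.0]), (0.8, [369.0, 217.0], [650.0, -191.0, 0.0]), (0.78, [360.0, 295.0], [417.0, -175.0, 0
[... 182 characters left out ...]
[403.0, -272.0, 0.0]), (0.85, [222.0, 295.0], [401.0, -110.0, 0.0])]
glue_pot top [(0.67, [337.0, 254.0], [529.0, -102.0, 0.0]), (0.6, [335.0, 223.0], [621.0, -90.0, 0.0]), (0.52, [197.0, 266.0], [460.0, 305.0, 0.0]), (0.35, [338.0, 301.0], [395.0, -111.0, 0.0])]
glue_pot side [(0.54, [268.0, 288.0], [536.0, -106.0, 0.0])]
paint_pot top [(0.82, [336.0, 220.0], [632.0, -92.0, 0.0])]
paint_pot side [(0.66, [303.0, 283.0], [642.0, -105.0, 0.0])]
hole_punch top [(0.94, [125.0, 270.0], [428.0, 514.0, 0.0]), (0.68, [196.0, 264.0], [464.0, 310.0, 0.0])]
hole_punch side []
pencil_tin top [(0.78, [418.0, 192.0], [739.0, -334.0, 0.0])]
pencil_tin side [(0.57, [355.0, 344.0], [736.0, -344.0, 0.0])]
1.3
```

Top view: jar at (191,263), mark at (302,238), drawers around (190,165). Shakers are at (374,217), (366,294), (398,300), with the taped one at (338,298). The tub is at (453,257). The side view agrees.

Run:
```python
from h import *
im=arm.grab_frame("top")
for m in arm.masks_of("jar_mark_centre","top")[:2]:
    print("mark",m["score"],m["xy"],m["pixels"].sum())
hsv=cv2.cvtColor(im,cv2.COLOR_RGB2HSV)
roi=np.zeros(im.shape[:2],np.uint8); roi[215:262,280:325]=1
print(hsv[238,303])
mk=((hsv[...,0]>100)&(hsv[...,0]<130)&(hsv[...,1]>80)&(roi>0)).astype(np.uint8)
c=max(cv2.findContours(mk,0,2)[0],key=cv2.contourArea); e=cv2.fitEllipse(c); print(e, ray("top",e[0],0)*1000)
for m in arm.masks_of("bead_jar","top")[:1]: print("jar mask",m["score"],m["xy"])
print("lid",ray("top",(191,262),.135)*1000)
for n in ("drawer_unit","top_drawer_handle"):
  for m in arm.masks_of(n,"top")[:2]:
    print(n,m["score"],m["xy"],cv2.minAreaRect(cv2.findNonZero(m["pixels"].astype(np.uint8))))
big=cv2.resize(im[85:245,120:260],None,fx=4.5,fy=4.5,interpolation=cv2.INTER_CUBIC)
cv2.imwrite("pics/unit.png",big[:,:,::-1][:600])
print({n:pts("side",n,z) for n,z in [("top_drawer_handle",.182)]})
```

```text
mark 0.65 [338.7, 254.8] 252
[109 133 119]
((302.5685729980469, 237.14059448242188), (26.80300521850586, 27.428791046142578), 145.89308166503906) [571.11084439   3.62344495   0.        ]
jar mask 0.85 [192.9, 264.8]
lid [460.1503093  294.54711416 135.        ]
drawer_unit 0.89 [190.9, 164.5] ((187.52117919921875, 166.64064025878906), (137.3128662109375, 104.9250717163086), 81.43086242675781)
drawer_unit 0.49 [360.3, 175.3] ((358.9901428222656, 174.94781494140625), (46.043392181396484, 15.848540306091309), 34.2868766784668)
top_drawer_handle 0.8 [192.2, 220.1] ((195.40013122558594, 219.08065795898438), (18.630191802978516, 93.88343811035156), 80.83765411376953)
top_drawer_handle 0.48 [193.4, 266.4] ((194.5, 264.5), (25.0, 29.0), 90.0)
{'top_drawer_handle': [(0.67, [253.0, 165.0], [549.0, 278.0, 182.0])]}
```

Run:
```python
import cv2;im=cv2.imread("pics/top0.png");cv2.imwrite("pics/unit1.png",cv2.resize(im[88:240,120:260],None,fx=3.9,fy=3.9,interpolation=cv2.INTER_CUBIC))
```

```text
(no output)
```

View pics/unit1.png

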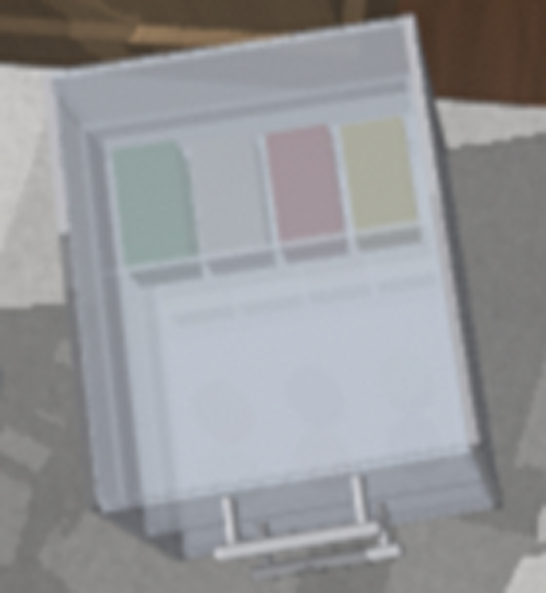

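The enlarged unit shows top-plate corners at crop (52,80), (412,15), (477,448) and (100,510). The handle bar runs from (215,553) to (378,528).

Run:
```python
from h import *
f=lambda u,v,z: ray("top",(120+u/3.9,88+v/3.9),z)*1000
c=[f(*p,212/1000) for p in [(52,80),(412,15),(477,448),(100,510)]]
print(np.round(c))
for i in range(4):
    d=c[(i+1)%4]-c[i]; print(np.hypot(*d[:2]).round(),np.degrees(np.arctan2(d[1],d[0])).round(1))
print("centre",np.mean(c,0))
a,b=f(215,553,.182),f(378,528,.182); d=b-a; print(a,b,np.hypot(*d[:2]),np.degrees(np.arctan2(d[1],d[0])),(a+b)/2)
```

```text
[[839. 480. 212.]
 [907. 244. 212.]
 [612. 169. 212.]
 [551. 403. 212.]]
245.0 -73.9
305.0 -165.7
241.0 104.6
298.0 14.9
centre [727.22047478 324.09404909 212.        ]
[534.14326537 334.70432508 182.        ] [559.67089638 231.22455996 182.        ] 106.58199536133371 -76.1422798497652 [546.90708087 282.96444252 182.        ]
```

>>> {"op": "move_arm", "data": {
  "deltas": [
    [20,-33,0,0,0,7],
    [20,-33,0,0,0,7],
    [20,-33,0,0,0,7],
    [20,-33,0,0,0,7],
    [20,-33,0,0,0,7]
  ],
  "claw": 0,
  "squeeze": 15
}}

```text
t: 2.02
eef_pos: [0.3539, 0.459, 0.4048]
ee_rot: [-3.141, -0.0, 0.233]
force: [0.3, 0.7, 0.5]
width: 0.0875
```

>>> {"op": "move_arm", "data": {
  "deltas": [
    [20,-33,0,0,0,7],
    [20,-33,0,0,0,0],
    [20,-33,0,0,0,0],
    [20,-33,0,0,0,0],
    [20,-30,0,0,0,0]
  ]
}}

```text
t: 2.43
eef_pos: [0.4538, 0.2966, 0.4051]
ee_rot: [-3.141, -0.001, 0.348]
force: [1.4, -0.1, 0.4]
width: 0.088
```

>>> {"op": "move_arm", "data": {
  "deltas": [
    [0,0,0,0,0,0],
    [0,0,0,0,0,0],
    [0,0,0,0,0,0],
    [0,0,0,0,0,0],
    [0,0,0,0,0,0]
  ]
}}

```text
t: 2.85
eef_pos: [0.4529, 0.2995, 0.4046]
ee_rot: [-3.142, -0.0, 0.35]
force: [-0.2, 0.5, -0.4]
width: 0.0876
```

Run:
```python
from h import *
im=arm.grab_frame("wrist"); K=cam("wrist"); st=arm.get_state(); print(st["eef_pos"],st["ee_rot"])
cv2.imwrite("pics/w1.png",im[:,:,::-1])
print(pts("wrist","bead_jar",0,K=K),pts("wrist","top_drawer_handle",.182,K=K),pts("wrist","jar_mark_centre",0,K=K))
arm.grab_frame("side");print(pts("side","bead_jar",0))
```

```text
[0.45289268 0.29954988 0.40459809] [-3.14156803e+00  5.72366344e-05  3.49832589e-01]
[(0.63, [286.0, 177.0], [457.0, 293.0, 0.0])] [(0.74, [372.0, 95.0], [551.0, 280.0, 182.0])] []
[(0.61, [230.0, 210.0], [455.0, 287.0, 0.0])]
```

View pics/w1.png

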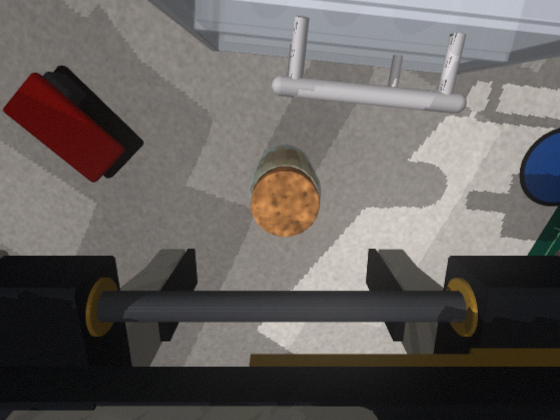

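Wrist view: cork lid centred at (285,202), handle bar from (280,86) to (458,103), jar upright between the fingers.

Run:
```python
from h import *
print(ray("wrist",(285,202),.135)*1000)
a,b=ray("wrist",(280,86),.182)*1000,ray("wrist",(458,103),.182)*1000
print(a,b,np.hypot(*(b-a)[:2]),np.degrees(np.arctan2(*(b-a)[[1,0]])),(a+b)/2)
```

```text
[463.38025534 298.29125609 135.        ]
[538.27829955 329.40744196 182.        ] [564.36703604 231.0690753  182.        ] 101.74014217462098 -75.14194852834682 [551.32266779 280.23825863 182.        ]
```

>>> {"op": "move_arm", "data": {
  "deltas": [
    [4,-1,-20,0,0,0],
    [4,-1,-20,0,0,0],
    [0,0,-30,0,0,0],
    [0,0,-30,0,0,0],
    [0,0,-25,0,0,0]
  ]
}}

```text
t: 3.57
eef_pos: [0.4611, 0.2964, 0.278]
ee_rot: [3.142, 0.001, 0.348]
force: [0.1, -0.6, -0.2]
width: 0.0876
```

>>> {"op": "move_arm", "data": {
  "deltas": [
    [0,0,-15,0,0,0],
    [0,0,-8,0,0,0],
    [0,0,-2,0,0,0],
    [0,0,0,0,0,0],
    [0,0,0,0,0,0]
  ]
}}

```text
t: 3.98
eef_pos: [0.4617, 0.2971, 0.2557]
ee_rot: [-3.141, -0.001, 0.349]
force: [1.1, -0.5, -0.3]
width: 0.0875
```

>>> {"op": "move_arm", "data": {
  "deltas": [
    [0,0,0,0,0,0],
    [0,0,0,0,0,0],
    [0,0,0,0,0,0],
    [0,0,0,0,0,0],
    [0,0,0,0,0,0]
  ],
  "claw": 255
}}

```text
t: 4.4
eef_pos: [0.4616, 0.2971, 0.2553]
ee_rot: [-3.14, -0.002, 0.348]
force: [-1.1, 1.7, 2.9]
width: 0.0639
```

>>> {"op": "move_arm", "data": {
  "deltas": [
    [0,0,0,0,0,0],
    [0,0,0,0,0,0],
    [0,0,0,0,0,0],
    [0,0,0,0,0,0],
    [0,0,0,0,0,0]
  ]
}}

```text
t: 4.82
eef_pos: [0.4617, 0.2972, 0.2553]
ee_rot: [-3.141, -0.002, 0.349]
force: [-1.2, 2.5, 4.9]
width: 0.0642
```

>>> {"op": "move_arm", "data": {
  "deltas": [
    [0,0,1,0,0,0],
    [1,-3,0,0,0,0],
    [2,-5,0,0,0,0],
    [3,-8,0,0,0,0],
    [3,-8,0,0,0,0]
  ]
}}

```text
t: 5.23
eef_pos: [0.4705, 0.2717, 0.2554]
ee_rot: [3.141, 0.001, 0.348]
force: [-0.9, 1.5, -1.3]
width: 0.064
```

Run:
```python
from h import *
arm.grab_frame("side");print(pts("side","bead_jar",0)); print(arm.get_state()["eef_pos"],arm.get_state()["force"])
```

```text
[(0.54, [301.0, 286.0], [634.0, -116.0, 0.0])]
[0.47059789 0.27072681 0.25531377] [ 0.95616362 -0.91752105 -3.48910213]
```

>>> {"op": "move_arm", "data": {
  "deltas": [
    [4.5,-12,0,0,0,0],
    [4.5,-12,0,0,0,0],
    [4.5,-12,0,0,0,0],
    [4.5,-12,0,0,0,0],
    [4.5,-12,0,0,0,0]
  ]
}}

```text
t: 5.75
eef_pos: [0.4931, 0.211, 0.2554]
ee_rot: [3.141, 0.001, 0.348]
force: [0.1, 0.4, -3.0]
width: 0.064
```

>>> {"op": "move_arm", "data": {
  "deltas": [
    [4.5,-12,0,0,0,0],
    [4.5,-12,0,0,0,0],
    [4.5,-12,0,0,0,0],
    [4.5,-12,0,0,0,0],
    [4.5,-12,0,0,0,0]
  ]
}}

```text
t: 6.17
eef_pos: [0.5158, 0.1513, 0.2556]
ee_rot: [3.142, 0.0, 0.348]
force: [-0.5, 0.8, -4.2]
width: 0.0641
```

>>> {"op": "move_arm", "data": {
  "deltas": [
    [4.5,-12,0,0,0,0],
    [4.5,-12,0,0,0,0],
    [4.5,-12,0,0,0,0],
    [4.5,-12,0,0,0,0],
    [4.5,-12,0,0,0,0]
  ]
}}

```text
t: 6.58
eef_pos: [0.5383, 0.0914, 0.2556]
ee_rot: [3.142, 0.0, 0.348]
force: [0.4, 1.0, -3.9]
width: 0.0642
```

>>> {"op": "move_arm", "data": {
  "deltas": [
    [4.5,-12,0,0,0,0],
    [4.5,-12,0,0,0,0],
    [3,-8,0,0,0,0],
    [2,-5,0,0,0,0],
    [0,0,0,0,0,0]
  ]
}}

```text
t: 7.0
eef_pos: [0.5522, 0.0546, 0.2556]
ee_rot: [3.142, 0.0, 0.347]
force: [-0.2, -0.2, -4.4]
width: 0.0639
```

Run:
```python
from h import *
im=arm.grab_frame("side");cv2.imwrite("pics/s2.png",im[:,:,::-1]);print(pts("side","bead_jar",0)); print(arm.get_state()["eef_pos"],arm.get_state()["force"])
print(proj("side",(.571,.0036,0)),proj("top",(.571,.0036,0)))
```

```text
[(0.92, [264.0, 252.0], [548.0, 49.0, 0.0]), (0.61, [301.0, 282.0], [638.0, -99.0, 0.0]), (0.52, [222.0, 294.0], [402.0, -106.0, 0.0]), (0.36, [234.0, 311.0], [430.0, -177.0, 0.0])]
[0.55189412 0.0555315  0.25557707] [-0.41368402  0.1953153  -4.18548125]
[273.74502633 260.66089213] [302.57365428 237.17808127]
```

View pics/s2.png

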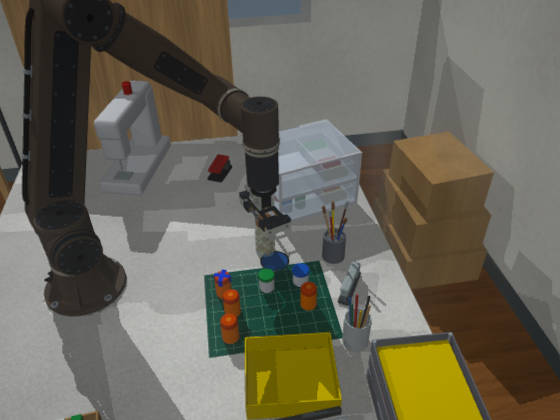

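The jar is upright at (264,245), just short of the mark at (274,261).

>>> {"op": "move_arm", "data": {
  "deltas": [
    [4,-11,0,0,0,0],
    [5,-13,0,0,0,0],
    [5,-13,0,0,0,0],
    [3,-9,0,0,0,0],
    [2,-6,0,0,0,0]
  ]
}}

```text
t: 7.52
eef_pos: [0.5711, 0.0029, 0.2556]
ee_rot: [3.142, 0.0, 0.348]
force: [-0.7, 0.7, -4.9]
width: 0.0641
```

>>> {"op": "move_arm", "data": {
  "deltas": [
    [0,0,-0.7,0,0,0],
    [0,0,0,0,0,0],
    [0,0,0,0,0,0],
    [0,0,0,0,0,0],
    [0,0,0,0,0,0]
  ]
}}

```text
t: 7.93
eef_pos: [0.5709, 0.004, 0.2553]
ee_rot: [3.141, -0.001, 0.349]
force: [0.9, -1.1, -0.6]
width: 0.0638
```

>>> {"op": "move_arm", "data": {
  "deltas": [
    [0,0,0,0,0,0],
    [0,0,0,0,0,0],
    [0,0,0,0,0,0],
    [0,0,0,0,0,0],
    [0,0,0,0,0,0]
  ],
  "claw": 0
}}

```text
t: 8.35
eef_pos: [0.5709, 0.0037, 0.2551]
ee_rot: [-3.142, -0.0, 0.348]
force: [-0.0, -0.7, 0.6]
width: 0.0869
```

>>> {"op": "move_arm", "data": {
  "deltas": [
    [0,0,0,0,0,0],
    [0,0,0,0,0,0],
    [0,0,10,0,0,0],
    [0,0,20,0,0,0],
    [0,0,30,0,0,0]
  ]
}}

```text
t: 8.77
eef_pos: [0.5701, 0.0034, 0.3139]
ee_rot: [-3.141, 0.005, 0.348]
force: [0.9, 0.8, -0.3]
width: 0.0877
```

>>> {"op": "move_arm", "data": {
  "deltas": [
    [0,0,30,0,0,0],
    [0,0,30,0,0,0],
    [0,0,30,0,0,0],
    [0,0,20,0,0,0],
    [0,0,0,0,0,0]
  ]
}}

```text
t: 9.18
eef_pos: [0.5716, 0.0035, 0.4312]
ee_rot: [3.14, -0.009, 0.349]
force: [0.1, 0.3, 1.1]
width: 0.0873
```

Run:
```python
from h import *
im=arm.grab_frame("wrist");K=cam("wrist");cv2.imwrite("pics/w2.png",im[:,:,::-1]);print(arm.get_state()["eef_pos"],arm.get_state()["ee_rot"])
print(pts("wrist","bead_jar",0,K=K),pts("wrist","jar_mark_centre",0,K=K),pts("wrist","paint_pot",0,K=K))
arm.grab_frame("side");print(pts("side","bead_jar",0))
```

```text
[0.57112488 0.00354943 0.42853325] [ 3.14102442 -0.00571874  0.34841781]
[(0.8, [278.0, 177.0], [569.0, 5.0, 0.0])] [] [(0.59, [375.0, 153.0], [636.0, -94.0, 0.0])]
[(0.76, [274.0, 262.0], [570.0, -5.0, 0.0])]
```

View pics/w2.png

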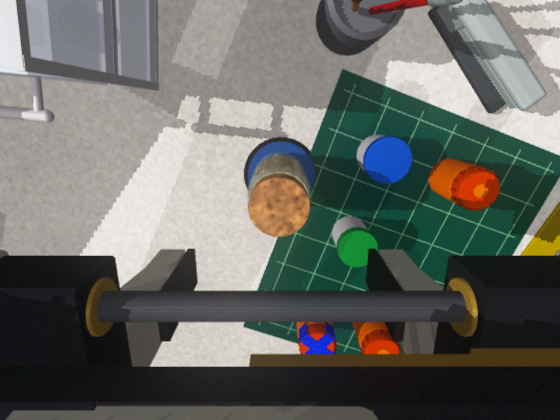

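The jar base is at (278,177) and the mark centre is about (279,174), so it's on the mark to within about 4 mm. Next is the handle.

>>> {"op": "move_arm", "data": {
  "deltas": [
    [-1.8,18.3,0,0,0,-6.35],
    [-1.8,18.3,0,0,0,-6.35],
    [-1.8,18.3,0,0,0,-6.35],
    [-1.8,18.3,0,0,0,-6.35],
    [-1.8,18.3,0,0,0,-6.35]
  ],
  "claw": 162
}}

```text
t: 9.9
eef_pos: [0.5617, 0.0958, 0.4239]
ee_rot: [3.14, 0.002, -0.212]
force: [0.5, 0.2, 0.6]
width: 0.06
```

>>> {"op": "move_arm", "data": {
  "deltas": [
    [-1.8,18.3,0,0,0,-6.35],
    [-1.8,18.3,0,0,0,-6.35],
    [-1.8,18.3,0,0,0,-6.35],
    [-1.8,18.3,0,0,0,-6.35],
    [-1.8,18.3,0,0,0,-6.35]
  ]
}}

```text
t: 10.32
eef_pos: [0.5526, 0.1875, 0.4239]
ee_rot: [3.14, 0.0, -0.765]
force: [0.8, -0.1, -0.2]
width: 0.0326
```

>>> {"op": "move_arm", "data": {
  "deltas": [
    [-1.8,18.3,0,0,0,-6.35],
    [-1.8,18.3,0,0,0,-6.35],
    [-1.8,18.3,0,0,0,-6.35],
    [-1.8,18.3,0,0,0,-6.35],
    [-1.8,18.3,0,0,0,-6.35]
  ]
}}

```text
t: 10.73
eef_pos: [0.5437, 0.279, 0.4238]
ee_rot: [3.14, -0.001, -1.32]
force: [0.3, -0.3, -1.3]
width: 0.032
```

>>> {"op": "move_arm", "data": {
  "deltas": [
    [0,0,0,0,0,0],
    [0,0,0,0,0,0],
    [0,0,0,0,0,0],
    [0,0,0,0,0,0],
    [0,0,0,0,0,0]
  ]
}}

```text
t: 11.15
eef_pos: [0.544, 0.2774, 0.4249]
ee_rot: [3.141, -0.0, -1.314]
force: [0.9, -0.8, 0.3]
width: 0.0318
```

Run:
```python
from h import *
im=arm.grab_frame("wrist");K=cam("wrist");cv2.imwrite("pics/w3.png",im[:,:,::-1]);st=arm.get_state();print(st["eef_pos"],st["ee_rot"],st["width"])
print(pts("wrist","top_drawer_handle",.182,K=K))
arm.grab_frame("side");print(pts("side","bead_jar",0),pts("side","top_drawer_handle",.182))
```

```text
[0.5440118  0.2773984  0.42498753] [ 3.14154888e+00 -7.22359467e-05 -1.31424471e+00] 0.03171212650703222
[(0.71, [274.0, 224.0], [551.0, 279.0, 182.0])]
[(0.94, [272.0, 261.0], [566.0, 4.0, 0.0])] [(0.84, [254.0, 164.0], [550.0, 282.0, 182.0])]
```

View pics/w3.png

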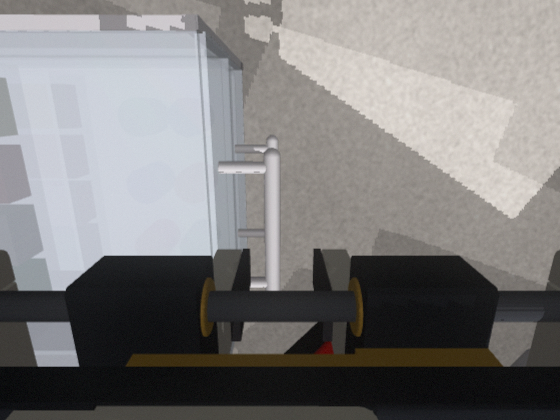

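The bar is vertical at column 272, rows 155–290, and falls between the finger pads, with the rear pad clear of the front panel.

>>> {"op": "move_arm", "data": {
  "deltas": [
    [0,0,-20,0,0,0],
    [0,0,-20,0,0,0],
    [0,0,-20,0,0,0],
    [0,0,-14,0,0,0],
    [0,0,-9,0,0,0]
  ]
}}

```text
t: 11.82
eef_pos: [0.5435, 0.2777, 0.3402]
ee_rot: [3.14, -0.001, -1.314]
force: [-0.1, 0.2, -0.1]
width: 0.0321
```

>>> {"op": "move_arm", "data": {
  "deltas": [
    [0,0,0,0,0,0],
    [0,0,0,0,0,0],
    [0,0,0,0,0,0],
    [0,0,0,0,0,0],
    [0,0,0,0,0,0]
  ],
  "claw": 255
}}

```text
t: 12.23
eef_pos: [0.5443, 0.2784, 0.3432]
ee_rot: [-3.139, 0.001, -1.314]
force: [1.4, 0.4, 1.1]
width: 0.0104
```

>>> {"op": "move_arm", "data": {
  "deltas": [
    [0,0,0,0,0,0],
    [0,0,0,0,0,0],
    [0,0,0,0,0,0],
    [0,0,0,0,0,0],
    [0,0,0,0,0,0]
  ]
}}

```text
t: 12.65
eef_pos: [0.5443, 0.2784, 0.3432]
ee_rot: [-3.139, 0.001, -1.314]
force: [1.4, 0.7, 5.5]
width: 0.0104
```

>>> {"op": "move_arm", "data": {
  "deltas": [
    [-8,-2,0,0,0,0],
    [-16,-4.3,0,0,0,0],
    [-19,-5,0,0,0,0],
    [-19,-5,0,0,0,0],
    [-19,-5,0,0,0,0]
  ]
}}

```text
t: 13.07
eef_pos: [0.4629, 0.2571, 0.3431]
ee_rot: [-3.138, 0.001, -1.314]
force: [2.8, 2.2, 6.5]
width: 0.0102
```

>>> {"op": "move_arm", "data": {
  "deltas": [
    [-19,-5,0,0,0,0],
    [-19,-5,0,0,0,0],
    [-19,-5,0,0,0,0],
    [-12,-3.5,0,0,0,0],
    [-7,-2,0,0,0,0]
  ]
}}

```text
t: 13.48
eef_pos: [0.3866, 0.2371, 0.3433]
ee_rot: [-3.137, 0.004, -1.313]
force: [31.8, 4.7, -14.8]
width: 0.0114
```

>>> {"op": "move_arm", "data": {
  "deltas": [
    [-2,-0.5,0,0,0,0],
    [-2,-0.5,0,0,0,0],
    [0,0,0,0,0,0],
    [0,0,0,0,0,0],
    [0,0,0,0,0,0]
  ]
}}

```text
t: 13.9
eef_pos: [0.3862, 0.2373, 0.3433]
ee_rot: [-3.132, 0.002, -1.312]
force: [27.8, 3.0, -12.4]
width: 0.0108
```

>>> {"op": "move_arm", "data": {
  "deltas": [
    [3,1,0,0,0,0],
    [2.5,0.5,0,0,0,0],
    [0,0,0,0,0,0],
    [0,0,0,0,0,0],
    [0,0,0,0,0,0]
  ]
}}

```text
t: 14.32
eef_pos: [0.389, 0.2378, 0.3431]
ee_rot: [-3.139, 0.002, -1.314]
force: [1.4, 3.5, 7.1]
width: 0.0107
```

>>> {"op": "move_arm", "data": {
  "deltas": [
    [0,0,0,0,0,0],
    [0,0,0,0,0,0],
    [0,0,0,0,0,0],
    [0,0,0,0,0,0],
    [0,0,0,0,0,0]
  ],
  "claw": 170
}}

```text
t: 14.73
eef_pos: [0.3882, 0.2365, 0.3416]
ee_rot: [3.141, -0.001, -1.314]
force: [0.1, 0.4, 0.4]
width: 0.0289
```

>>> {"op": "move_arm", "data": {
  "deltas": [
    [0,0,20,0,0,0],
    [0,0,30,0,0,0],
    [0,0,30,0,0,0],
    [0,0,20,0,0,0],
    [0,0,0,0,0,0]
  ]
}}

```text
t: 15.15
eef_pos: [0.3891, 0.2372, 0.4463]
ee_rot: [-3.136, 0.003, -1.314]
force: [0.4, 1.4, -0.5]
width: 0.0293
```

Run:
```python
from h import *
print(arm.get_state()["eef_pos"])
arm.grab_frame("side");arm.grab_frame("top")
for c in ("side","top"):
    print(c,pts(c,"bead_jar",0),pts(c,"top_drawer_handle",.182),pts(c,"top_drawer_floor",.112));print(pts(c,"shaker_a",0),pts(c,"reject_tub_in",.004))
im=arm.grab_frame("top")
y=cv2.inRange(cv2.cvtColor(im,cv2.COLOR_RGB2HSV),(20,120,60),(35,255,255));y[:,:405]=0;y[:200]=0;y[:,500:]=0
c=max(cv2.findContours(y,0,2)[0],key=cv2.contourArea);print(cv2.minAreaRect(c))
for p in cv2.boxPoints(cv2.minAreaRect(c)): print(ray("top",p,.06)*1000)
```

```text
[0.38906293 0.23723909 0.44627975]
side [(0.59, [274.0, 262.0], [570.0, -1.0, 0.0])] [(0.66, [205.0, 179.0], [385.0, 226.0, 182.0])] [(0.74, [244.0, 187.0], [511.0, 258.0, 112.0])]
[(0.93, [224.0, 292.0], [408.0, -100.0, 0.0]), (0.8, [232.0, 313.0], [423.0, -183.0, 0.0]), (0.79, [311.0, 303.0], [650.0, -186.0, 0.0]), (0.56, [228.0, 336.0], [406.0, -260.0, 0.0])] []
top [(0.55, [300.0, 239.0], [565.0, 12.0, 0.0])] [(0.74, [205.0, 292.0], [388.0, 240.0, 182.0]), (0.43, [336.0, 254.0], [509.0, -75.0, 182.0])] [(0.6, [202.0, 245.0], [510.0, 276.0, 112.0]), (0.43, [449.0, 257.0], [536.0, -385.0, 112.0])]
[(0.82, [360.0, 293.0], [422.0, -174.0, 0.0]), (0.8, [334.0, 301.0], [394.0, -99.0, 0.0]), (0.8, [389.0, 300.0], [410.0, -259.0, 0.0]), (0.71, [369.0, 218.0], [645.0, -190.0, 0.0])] [(0.93, [445.0, 260.0], [539.0, -416.0, 4.0])]
((452.5829772949219, 257.37774658203125), (75.92804718017578, 80.55378723144531), 7.594643592834473)
[ 434.86563429 -298.0821929    60.        ]
[ 662.09882026 -323.48529941   60.        ]
[ 651.35352128 -537.13338117   60.        ]
[ 425.66520474 -503.60503905   60.        ]
```

>>> {"op": "move_arm", "data": {
  "deltas": [
    [14,-34,0,0,0,-3],
    [14,-34,0,0,0,-3],
    [14,-34,0,0,0,-3],
    [14,-34,0,0,0,-3],
    [14,-34,0,0,0,-3]
  ],
  "claw": 0
}}

```text
t: 16.22
eef_pos: [0.4586, 0.0653, 0.4422]
ee_rot: [-3.141, 0.0, -1.578]
force: [0.7, 1.0, 0.7]
width: 0.0572
```

>>> {"op": "move_arm", "data": {
  "deltas": [
    [-11,-34,-16,0,0,0],
    [-11,-34,-16,0,0,0],
    [-11,-34,-16,0,0,0],
    [-11,-34,-16,0,0,0],
    [-11,-34,-16,0,0,0]
  ]
}}

```text
t: 16.63
eef_pos: [0.4024, -0.1046, 0.3615]
ee_rot: [-3.141, 0.0, -1.576]
force: [1.2, -0.0, 0.2]
width: 0.0862
```

>>> {"op": "move_arm", "data": {
  "deltas": [
    [0,0,0,0,0,0],
    [0,0,0,0,0,0],
    [0,0,0,0,0,0],
    [0,0,0,0,0,0],
    [0,0,0,0,0,0]
  ]
}}

```text
t: 17.05
eef_pos: [0.404, -0.1023, 0.3625]
ee_rot: [-3.141, 0.0, -1.574]
force: [-0.2, 0.6, 0.0]
width: 0.0878
```

Run:
```python
from h import *
im=arm.grab_frame("wrist");K=cam("wrist");cv2.imwrite("pics/w4.png",im[:,:,::-1]);st=arm.get_state();print(st["eef_pos"],st["ee_rot"],st["width"])
print(pts("wrist","shaker_a",0,K=K),pts("wrist","reject_tub_in",.004,K=K))
```

```text
[ 0.40392385 -0.10232533  0.36238831] [-3.14066424e+00  1.99147736e-04 -1.57430311e+00] 0.0878104793220184
[(0.74, [258.0, 108.0], [428.0, -179.0, 0.0]), (0.69, [36.0, 99.0], [641.0, -188.0, 0.0]), (0.62, [282.0, 185.0], [406.0, -103.0, 0.0]), (0.57, [275.0, 9.0], [411.0, -264.0, 0.0])] [(0.45, [281.0, 184.0], [406.0, -104.0, 4.0])]
```

View pics/w4.png

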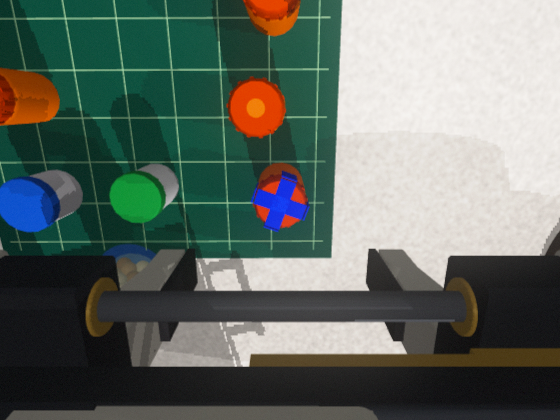

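The taped shaker's cap is at (280,202), between the fingers. The untaped ones are at (257,108), (270,10) and (20,98), with the glue pot at (140,195) and the paint pot at (30,203). All agree with the network positions.

```bash
cat >> h.py <<'E'
def weigh(n=10):
    F=[];Q=[]
    for i in range(n):
        arm.grab_frame("side"); s=arm.get_state(); F.append(s["force"][2]); Q.append(s["joint_efforts"][1:4])
    print("Fz %.2f sd %.2f"%(np.mean(F),np.std(F)),"eff",np.mean(Q,0).round(3),np.std(Q,0).round(3),"t",s["t"],s["eef_pos"].round(4),round(s["width"],4))
E
python3 -c "
from h import *
weigh()"
```

```text
Fz -0.04 sd 0.54 eff [-22.902  26.8     6.393] [0.002 0.017 0.003] t 17.7 [ 0.4034 -0.1032  0.362 ] 0.0875
```

>>> {"op": "move_arm", "data": {
  "deltas": [
    [2,0,-25,0,0,0],
    [0,0,-40,0,0,0],
    [0,0,-40,0,0,0],
    [0,0,-25,0,0,0],
    [0,0,-15,0,0,0]
  ]
}}

```text
t: 18.12
eef_pos: [0.4041, -0.1035, 0.2142]
ee_rot: [3.138, -0.001, -1.577]
force: [0.4, -0.0, -0.5]
width: 0.0877
```

>>> {"op": "move_arm", "data": {
  "deltas": [
    [0,0,0,0,0,0],
    [0,0,0,0,0,0],
    [0,0,0,0,0,0],
    [0,0,0,0,0,0],
    [0,0,0,0,0,0]
  ],
  "claw": 255
}}

```text
t: 18.53
eef_pos: [0.4059, -0.1031, 0.2182]
ee_rot: [-3.139, 0.001, -1.576]
force: [-0.5, -0.2, -0.8]
width: 0.0599
```

>>> {"op": "move_arm", "data": {
  "deltas": [
    [0,0,0,0,0,0],
    [0,0,0,0,0,0],
    [0,0,20,0,0,0],
    [0,0,40,0,0,0],
    [0,0,40,0,0,0]
  ]
}}

```text
t: 18.95
eef_pos: [0.4045, -0.1033, 0.3175]
ee_rot: [3.138, -0.001, -1.576]
force: [1.3, 1.9, -2.3]
width: 0.0456
```

>>> {"op": "move_arm", "data": {
  "deltas": [
    [0,0,30,0,0,0],
    [0,0,15,0,0,0],
    [0,0,0,0,0,0],
    [0,0,0,0,0,0],
    [0,0,0,0,0,0]
  ]
}}

```text
t: 19.37
eef_pos: [0.4048, -0.1032, 0.3611]
ee_rot: [3.14, 0.0, -1.576]
force: [0.5, 1.2, -0.9]
width: 0.0456
```

```bash
python3 -c "
from h import *
weigh()"
```

```text
Fz -1.00 sd 0.44 eff [-23.896  27.209   6.567] [0.329 0.144 0.024] t 19.8667 [ 0.4054 -0.1032  0.3617] 0.0452
```

>>> {"op": "move_arm", "data": {
  "deltas": [
    [13,-37,0,0,0,-1.5],
    [13,-38,0,0,0,-1.5],
    [13,-38,0,0,0,-1.5],
    [13,-38,0,0,0,-1.5],
    [13,-38,0,0,0,0]
  ]
}}

```text
t: 20.28
eef_pos: [0.4708, -0.2941, 0.3618]
ee_rot: [-3.142, -0.0, -1.682]
force: [1.0, 0.9, -0.8]
width: 0.0456
```

>>> {"op": "move_arm", "data": {
  "deltas": [
    [13,-38,0,0,0,0],
    [13,-38,0,0,0,0],
    [13,-38,0,0,0,0],
    [13,-38,0,0,0,0],
    [13,-36,0,0,0,0]
  ]
}}

```text
t: 20.7
eef_pos: [0.5357, -0.4825, 0.3612]
ee_rot: [3.141, 0.0, -1.681]
force: [1.9, 0.1, -1.3]
width: 0.0456
```

>>> {"op": "move_arm", "data": {
  "deltas": [
    [0,0,-20,0,0,0],
    [0,0,-35,0,0,0],
    [0,0,-35,0,0,0],
    [0,0,-20,0,0,0],
    [0,0,-10,0,0,0]
  ]
}}

```text
t: 21.12
eef_pos: [0.5342, -0.4797, 0.2373]
ee_rot: [3.136, 0.003, -1.682]
force: [-0.5, 0.3, -1.1]
width: 0.0456
```

Run:
```python
from h import *
im=arm.grab_frame("top");cv2.imwrite("pics/t5.png",im[:,:,::-1]);st=arm.get_state();print(st["eef_pos"],st["ee_rot"],st["force"])
s=arm.grab_frame("side");cv2.imwrite("pics/s5.png",cv2.resize(s[180:420,140:460],None,fx=2,fy=2)[:,:,::-1])
for p in [(.543,-.419,.004),(.536,-.479,.004)]: print(proj("side",p)*2-[280,360])
```

```text
[ 0.53437151 -0.47963117  0.23700463] [ 3.13565620e+00  2.90773967e-03 -1.68133214e+00] [-0.4246631   0.40660467 -2.52747427]
[296.41111829 397.12003718]
[299.31594435 441.75157029]
```

View pics/s5.png

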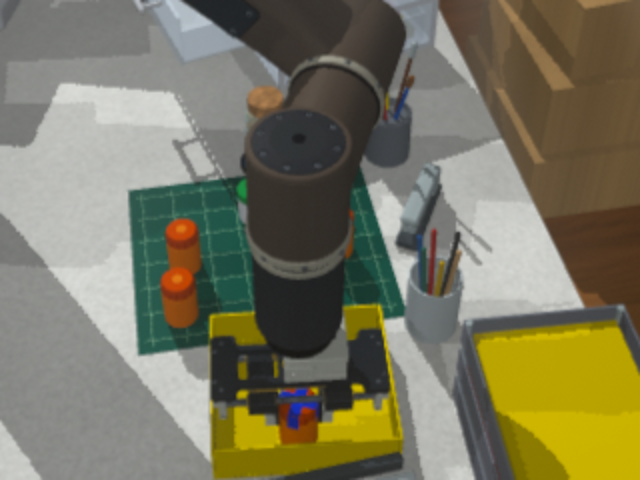

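The taped shaker hangs over the tub's near half at (298,420) with yellow floor all round it.

>>> {"op": "move_arm", "data": {
  "deltas": [
    [0,5,-5,0,0,0],
    [0,0,-5,0,0,0],
    [0,0,-4,0,0,0],
    [0,0,0,0,0,0],
    [0,0,0,0,0,0]
  ]
}}

```text
t: 21.63
eef_pos: [0.5355, -0.4751, 0.2286]
ee_rot: [-3.141, -0.0, -1.68]
force: [-0.5, -0.5, -0.6]
width: 0.0455
```

>>> {"op": "move_arm", "data": {
  "deltas": [
    [0,0,0,0,0,0],
    [0,0,0,0,0,0],
    [0,0,0,0,0,0],
    [0,0,0,0,0,0],
    [0,0,0,0,0,0]
  ],
  "claw": 70
}}

```text
t: 22.05
eef_pos: [0.5354, -0.4753, 0.2282]
ee_rot: [-3.141, -0.0, -1.681]
force: [-0.4, 0.5, -1.0]
width: 0.0631
```

>>> {"op": "move_arm", "data": {
  "deltas": [
    [0,0,0,0,0,0],
    [0,0,20,0,0,0],
    [0,0,40,0,0,0],
    [0,0,40,0,0,0],
    [0,0,35,0,0,0]
  ]
}}

```text
t: 22.47
eef_pos: [0.5354, -0.4753, 0.3653]
ee_rot: [-3.141, -0.001, -1.68]
force: [1.7, -0.7, 0.4]
width: 0.0637
```

>>> {"op": "move_arm", "data": {
  "deltas": [
    [-18,30,0,0,0,1],
    [-18,31,0,0,0,1],
    [-18,31,0,0,0,1],
    [-18,31,0,0,0,1],
    [-18,31,0,0,0,1]
  ],
  "claw": 0
}}

```text
t: 22.88
eef_pos: [0.4442, -0.32, 0.3629]
ee_rot: [-3.141, -0.0, -1.593]
force: [1.0, 0.1, 1.3]
width: 0.0864
```

>>> {"op": "move_arm", "data": {
  "deltas": [
    [-18,30,0,0,0,1],
    [-18,29,-3,0,0,0],
    [0,0,0,0,0,0],
    [0,0,0,0,0,0],
    [0,0,0,0,0,0]
  ]
}}

```text
t: 23.3
eef_pos: [0.4097, -0.2622, 0.3607]
ee_rot: [-3.14, -0.001, -1.575]
force: [-0.4, 0.6, 0.9]
width: 0.0876
```

Run:
```python
from h import *
im=arm.grab_frame("wrist");K=cam("wrist");st=arm.get_state();print(st["eef_pos"],st["ee_rot"],st["width"])
print(pts("wrist","shaker_a",0,K=K),pts("wrist","reject_tub",0,K=K))
cv2.imwrite("pics/w6.png",im[:,:,::-1])
arm.grab_frame("top");print(pts("top","shaker_a",0));print(pts("top","bead_jar",0))
weigh()
```

```text
[ 0.40999399 -0.26250543  0.3604137 ] [-3.14051659e+00 -4.67929825e-04 -1.57573971e+00] 0.08745573526366202
[(0.94, [269.0, 258.0], [426.0, -182.0, 0.0]), (0.81, [281.0, 186.0], [412.0, -263.0, 0.0]), (0.62, [73.0, 254.0], [641.0, -187.0, 0.0])] [(0.7, [128.0, 11.0], [548.0, -423.0, 0.0])]
[(0.64, [371.0, 215.0], [656.0, -197.0, 0.0]), (0.6, [471.0, 269.0], [519.0, -495.0, 0.0])]
[(0.86, [301.0, 237.0], [571.0, 9.0, 0.0])]
Fz 0.05 sd 0.47 eff [-33.494  26.793   6.374] [0.081 0.016 0.003] t 24.1 [ 0.4094 -0.2622  0.36  ] 0.0874
```

View pics/w6.png

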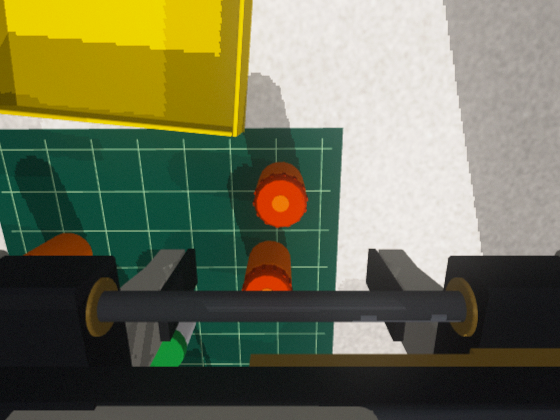

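B's cap is at (280,203), right under the grasp point; the next one shows at (267,275).

>>> {"op": "move_arm", "data": {
  "deltas": [
    [1,0,-25,0,0,0],
    [0,0,-40,0,0,0],
    [0,0,-40,0,0,0],
    [0,0,-25,0,0,0],
    [0,0,-13,0,0,0]
  ]
}}

```text
t: 24.52
eef_pos: [0.409, -0.2618, 0.2137]
ee_rot: [3.137, 0.001, -1.577]
force: [0.1, 0.5, 0.7]
width: 0.0877
```

>>> {"op": "move_arm", "data": {
  "deltas": [
    [0,0,0,0,0,0],
    [0,0,0,0,0,0],
    [0,0,0,0,0,0],
    [0,0,0,0,0,0],
    [0,0,0,0,0,0]
  ],
  "claw": 255
}}

```text
t: 24.93
eef_pos: [0.4109, -0.2623, 0.2183]
ee_rot: [-3.139, -0.0, -1.576]
force: [-0.5, 0.0, 0.2]
width: 0.0596
```

>>> {"op": "move_arm", "data": {
  "deltas": [
    [0,0,0,0,0,0],
    [0,0,0,0,0,0],
    [0,0,20,0,0,0],
    [0,0,40,0,0,0],
    [0,0,40,0,0,0]
  ]
}}

```text
t: 25.35
eef_pos: [0.4095, -0.262, 0.3171]
ee_rot: [3.138, 0.001, -1.576]
force: [2.1, -0.1, -1.8]
width: 0.0459
```

>>> {"op": "move_arm", "data": {
  "deltas": [
    [0,0,30,0,0,0],
    [0,0,13,0,0,0],
    [0,0,0,0,0,0],
    [0,0,0,0,0,0],
    [0,0,0,0,0,0]
  ]
}}

```text
t: 25.77
eef_pos: [0.4097, -0.2619, 0.3589]
ee_rot: [3.14, 0.001, -1.576]
force: [0.1, -0.8, -1.9]
width: 0.046
```

>>> {"op": "move_arm", "data": {
  "deltas": [
    [0,0,0,0,0,0],
    [0,0,0,0,0,0],
    [0,0,0,0,0,0],
    [0,0,0,0,0,0],
    [0,0,0,0,0,0]
  ]
}}

```text
t: 26.18
eef_pos: [0.4104, -0.2622, 0.3595]
ee_rot: [3.141, 0.0, -1.576]
force: [0.8, 0.3, -2.4]
width: 0.0455
```

```bash
python3 -c "
from h import *
weigh()
im=arm.grab_frame('top');cv2.imwrite('pics/t7.png',cv2.resize(im[190:330,300:520],None,fx=3,fy=3)[:,:,::-1])"
```

```text
Fz -1.67 sd 0.50 eff [-34.405  27.499   6.677] [0.023 0.021 0.004] t 26.6833 [ 0.4104 -0.2622  0.36  ] 0.0458
```

View pics/t7.png

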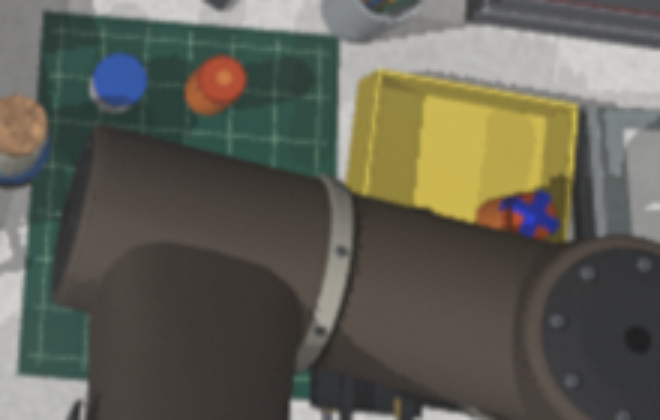

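Weighing B gives about 175 g, so it goes in the drawer. The taped shaker stands in the tub at (515,213).

>>> {"op": "move_arm", "data": {
  "deltas": [
    [14,33,12,0,0,1],
    [14,33,12,0,0,1],
    [14,33,12,0,0,1],
    [14,33,12,0,0,1],
    [14,33,12,0,0,1]
  ]
}}

```text
t: 27.15
eef_pos: [0.4805, -0.0957, 0.4208]
ee_rot: [-3.141, 0.0, -1.488]
force: [1.1, -0.8, -1.9]
width: 0.0452
```

>>> {"op": "move_arm", "data": {
  "deltas": [
    [14,33,12,0,0,1],
    [14,33,12,0,0,1],
    [12,31,6,0,0,1],
    [-5,32,0,0,0,1],
    [-5,32,0,0,0,1]
  ]
}}

```text
t: 27.57
eef_pos: [0.5107, 0.0656, 0.4501]
ee_rot: [-3.141, 0.0, -1.401]
force: [0.1, -0.1, -2.6]
width: 0.0452
```

>>> {"op": "move_arm", "data": {
  "deltas": [
    [-5,32,0,0,0,1],
    [-5,32,0,0,0,1],
    [-5,32,0,0,0,1],
    [-5,32,0,0,0,1],
    [-5,32,0,0,0,1]
  ]
}}

```text
t: 27.98
eef_pos: [0.4848, 0.2253, 0.4501]
ee_rot: [-3.141, 0.0, -1.313]
force: [0.5, -0.3, -2.6]
width: 0.0459
```

>>> {"op": "move_arm", "data": {
  "deltas": [
    [-5,32,0,0,0,0.3],
    [-4,32,0,0,0,0],
    [-4,34,0,0,0,0],
    [0,0,0,0,0,0],
    [0,0,0,0,0,0]
  ]
}}

```text
t: 28.4
eef_pos: [0.472, 0.3235, 0.4492]
ee_rot: [3.141, -0.001, -1.307]
force: [-0.4, -0.2, -2.0]
width: 0.0456
```

Run:
```python
from h import *
im=arm.grab_frame("wrist");K=cam("wrist");st=arm.get_state();print(st["eef_pos"],st["ee_rot"],st["width"])
print(pts("wrist","top_drawer_floor",.112,K=K),pts("wrist","top_drawer_handle",.182,K=K))
arm.grab_frame("side");print(pts("side","top_drawer_floor",.112),pts("side","top_drawer_handle",.182))
cv2.imwrite("pics/w8.png",im[:,:,::-1])
```

```text
[0.47212309 0.32242089 0.44944303] [ 3.14069928e+00 -6.37555611e-04 -1.30757519e+00] 0.0456109808885714
[(0.73, [258.0, 126.0], [510.0, 269.0, 112.0])] [(0.78, [424.0, 133.0], [391.0, 237.0, 182.0])]
[(0.84, [240.0, 189.0], [498.0, 249.0, 112.0]), (0.45, [273.0, 263.0], [552.0, -117.0, 112.0])] [(0.55, [206.0, 177.0], [389.0, 240.0, 182.0])]
```

View pics/w8.png

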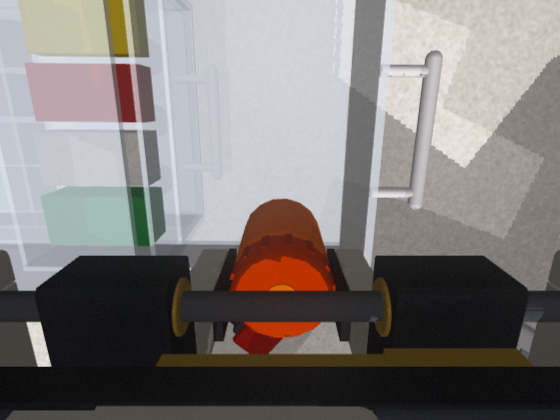

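The shaker hangs at (283,265). The handle is at (425,130), and a faint line crosses row 243, so I'll check which wall that is.

Run:
```python
from h import *
K=cam("wrist")
u=np.radians(15);ex=np.array([np.cos(u),np.sin(u)]);ey=np.array([-np.sin(u),np.cos(u)]);F=np.array([.502,.268])
for uv in [(258,243),(320,243),(185,243),(355,200),(380,200),(385,20),(120,30)]:
    for z in (0.0,.06,.112,.172,.202):
        p=ray("wrist",uv,z,K)[:2]-F; print(uv,z,(p@ex*1000).round(),(p@ey*1000).round())
```

```text
(258, 243) 0.0 19.0 159.0
(258, 243) 0.06 14.0 134.0
(258, 243) 0.112 10.0 112.0
(258, 243) 0.172 6.0 87.0
(258, 243) 0.202 4.0 74.0
(320, 243) 0.0 -66.0 159.0
(320, 243) 0.06 -59.0 134.0
(320, 243) 0.112 -52.0 112.0
(320, 243) 0.172 -45.0 87.0
(320, 243) 0.202 -41.0 74.0
(185, 243) 0.0 119.0 159.0
(185, 243) 0.06 100.0 134.0
(185, 243) 0.112 84.0 112.0
(185, 243) 0.172 66.0 87.0
(185, 243) 0.202 57.0 74.0
(355, 200) 0.0 -110.0 98.0
(355, 200) 0.06 -96.0 82.0
(355, 200) 0.112 -85.0 67.0
(355, 200) 0.172 -71.0 50.0
(355, 200) 0.202 -65.0 42.0
(380, 200) 0.0 -143.0 98.0
(380, 200) 0.06 -125.0 82.0
(380, 200) 0.112 -109.0 67.0
(380, 200) 0.172 -91.0 50.0
(380, 200) 0.202 -82.0 42.0
(385, 20) 0.0 -131.0 -113.0
(385, 20) 0.06 -114.0 -100.0
(385, 20) 0.112 -100.0 -89.0
(385, 20) 0.172 -84.0 -76.0
(385, 20) 0.202 -76.0 -70.0
(120, 30) 0.0 171.0 -104.0
(120, 30) 0.06 145.0 -92.0
(120, 30) 0.112 123.0 -82.0
(120, 30) 0.172 97.0 -71.0
(120, 30) 0.202 84.0 -65.0
```

Row 243 matches the floor's edge (y=112) and the front edge matches −82, so the floor centre is confirmed. Lowering.

>>> {"op": "move_arm", "data": {
  "deltas": [
    [0,0,-20,0,0,0],
    [0,0,-30,0,0,0],
    [0,0,-30,0,0,0],
    [0,0,-20,0,0,0],
    [0,0,-12,0,0,0]
  ]
}}

```text
t: 29.12
eef_pos: [0.472, 0.3204, 0.3354]
ee_rot: [3.139, -0.001, -1.31]
force: [-0.7, 0.7, -1.7]
width: 0.0457
```

>>> {"op": "move_arm", "data": {
  "deltas": [
    [0,0,-4,0,0,0],
    [0,0,-2,0,0,0],
    [0,0,0,0,0,0],
    [0,0,0,0,0,0],
    [0,0,0,0,0,0]
  ]
}}

```text
t: 29.53
eef_pos: [0.4727, 0.322, 0.3332]
ee_rot: [-3.14, 0.001, -1.309]
force: [-0.1, 0.3, -1.5]
width: 0.0458
```

>>> {"op": "move_arm", "data": {
  "deltas": [
    [0,0,0,0,0,0],
    [0,0,0,0,0,0],
    [0,0,0,0,0,0],
    [0,0,0,0,0,0],
    [0,0,0,0,0,0]
  ],
  "claw": 80
}}

```text
t: 29.95
eef_pos: [0.4724, 0.3219, 0.3322]
ee_rot: [-3.141, 0.0, -1.309]
force: [0.2, -0.2, -0.4]
width: 0.0599
```

>>> {"op": "move_arm", "data": {
  "deltas": [
    [0,0,0,0,0,0],
    [0,0,15,0,0,0],
    [0,0,30,0,0,0],
    [0,0,40,0,0,0],
    [0,0,35,0,0,0]
  ]
}}

```text
t: 30.37
eef_pos: [0.4723, 0.3216, 0.4537]
ee_rot: [3.141, -0.001, -1.309]
force: [1.1, 0.4, 1.6]
width: 0.0601
```

>>> {"op": "move_arm", "data": {
  "deltas": [
    [5,-36,0,0,0,-1],
    [5,-36,0,0,0,-1],
    [5,-36,0,0,0,-1],
    [5,-36,0,0,0,-1],
    [5,-36,0,0,0,-1]
  ],
  "claw": 0
}}

```text
t: 30.78
eef_pos: [0.4971, 0.1402, 0.4522]
ee_rot: [-3.141, 0.0, -1.396]
force: [1.2, 0.7, -0.5]
width: 0.0857
```

>>> {"op": "move_arm", "data": {
  "deltas": [
    [6,-36,0,0,0,-1],
    [6,-36,0,0,0,-1],
    [6,-36,0,0,0,-1],
    [6,-34,0,0,0,-1],
    [-15,-30,-15,0,0,-1]
  ]
}}

```text
t: 31.2
eef_pos: [0.5089, -0.032, 0.4389]
ee_rot: [-3.137, -0.001, -1.484]
force: [1.6, -0.0, 0.5]
width: 0.0876
```

>>> {"op": "move_arm", "data": {
  "deltas": [
    [-16,-30,-15,0,0,-1],
    [-16,-30,-15,0,0,-1],
    [-16,-30,-15,0,0,-1],
    [-16,-30,-15,0,0,-1],
    [-16,-29,-15,0,0,-1]
  ]
}}

```text
t: 31.62
eef_pos: [0.4252, -0.1805, 0.3616]
ee_rot: [-3.141, -0.0, -1.571]
force: [0.8, 0.1, -0.3]
width: 0.0876
```

>>> {"op": "move_arm", "data": {
  "deltas": [
    [0,0,0,0,0,0],
    [0,0,0,0,0,0],
    [0,0,0,0,0,0],
    [0,0,0,0,0,0],
    [0,0,0,0,0,0]
  ]
}}

```text
t: 32.03
eef_pos: [0.4271, -0.1785, 0.3625]
ee_rot: [-3.14, -0.0, -1.569]
force: [0.4, 0.2, 0.2]
width: 0.0879
```

Run:
```python
from h import *
im=arm.grab_frame("wrist");K=cam("wrist");st=arm.get_state();print(st["eef_pos"],st["ee_rot"],st["width"])
print(pts("wrist","shaker_a",0,K=K))
cv2.imwrite("pics/w9.png",im[:,:,::-1])
arm.grab_frame("top");print(pts("top","shaker_a",0),pts("top","shaker_a",.112));print(pts("top","bead_jar",0))
weigh()
```

```text
[ 0.42704973 -0.17844401  0.36239568] [-3.14065507e+00 -3.58097710e-06 -1.56921082e+00] 0.08738176252506852
[(0.67, [73.0, 174.0], [642.0, -191.0, 0.0]), (0.62, [284.0, 184.0], [427.0, -180.0, 0.0])]
[(0.71, [466.0, 264.0], [532.0, -481.0, 0.0]), (0.57, [190.0, 241.0], [531.0, 335.0, 0.0]), (0.49, [369.0, 218.0], [647.0, -189.0, 0.0])] [(0.71, [466.0, 264.0], [519.0, -431.0, 112.0]), (0.57, [190.0, 241.0], [517.0, 309.0, 112.0]), (0.49, [369.0, 218.0], [623.0, -166.0, 112.0])]
[(0.88, [302.0, 235.0], [578.0, 5.0, 0.0]), (0.45, [336.0, 220.0], [630.0, -91.0, 0.0])]
Fz 0.07 sd 0.43 eff [-29.949  26.793   6.384] [0.005 0.011 0.001] t 32.8333 [ 0.4264 -0.1792  0.362 ] 0.088
```

>>> {"op": "move_arm", "data": {
  "deltas": [
    [0,-1,-25,0,0,0],
    [0,0,-40,0,0,0],
    [0,0,-40,0,0,0],
    [0,0,-25,0,0,0],
    [0,0,-15,0,0,0]
  ]
}}

```text
t: 33.25
eef_pos: [0.4251, -0.1802, 0.2141]
ee_rot: [3.138, 0.0, -1.571]
force: [1.1, 0.5, 0.3]
width: 0.0878
```

>>> {"op": "move_arm", "data": {
  "deltas": [
    [0,0,0,0,0,0],
    [0,0,0,0,0,0],
    [0,0,0,0,0,0],
    [0,0,0,0,0,0],
    [0,0,0,0,0,0]
  ],
  "claw": 255
}}

```text
t: 33.67
eef_pos: [0.4269, -0.1802, 0.2183]
ee_rot: [-3.139, -0.0, -1.571]
force: [-0.1, 0.3, -0.1]
width: 0.0595
```

>>> {"op": "move_arm", "data": {
  "deltas": [
    [0,0,0,0,0,0],
    [0,0,0,0,0,0],
    [0,0,20,0,0,0],
    [0,0,40,0,0,0],
    [0,0,40,0,0,0]
  ]
}}

```text
t: 34.08
eef_pos: [0.4254, -0.1801, 0.3171]
ee_rot: [3.137, 0.0, -1.571]
force: [1.3, -1.1, -2.3]
width: 0.0456
```

>>> {"op": "move_arm", "data": {
  "deltas": [
    [0,0,30,0,0,0],
    [0,0,15,0,0,0],
    [0,0,0,0,0,0],
    [0,0,0,0,0,0],
    [0,0,0,0,0,0]
  ]
}}

```text
t: 34.5
eef_pos: [0.4256, -0.1801, 0.3608]
ee_rot: [3.14, 0.001, -1.571]
force: [0.1, -0.4, -2.8]
width: 0.0459
```

>>> {"op": "move_arm", "data": {
  "deltas": [
    [0,0,0,0,0,0],
    [0,0,0,0,0,0],
    [0,0,0,0,0,0],
    [0,0,0,0,0,0],
    [0,0,0,0,0,0]
  ]
}}

```text
t: 34.92
eef_pos: [0.4264, -0.1802, 0.3615]
ee_rot: [3.141, 0.0, -1.571]
force: [-0.4, -0.3, -2.0]
width: 0.0459
```

```bash
python3 -c "
from h import *
weigh()
im=arm.grab_frame('top');cv2.imwrite('pics/t10.png',cv2.resize(im[85:325,120:520],None,fx=2,fy=2)[:,:,::-1])"
```

```text
Fz -2.20 sd 0.41 eff [-30.898  27.667   6.752] [0.023 0.023 0.004] t 35.4167 [ 0.4264 -0.1802  0.362 ] 0.0455
```

View pics/t10.png

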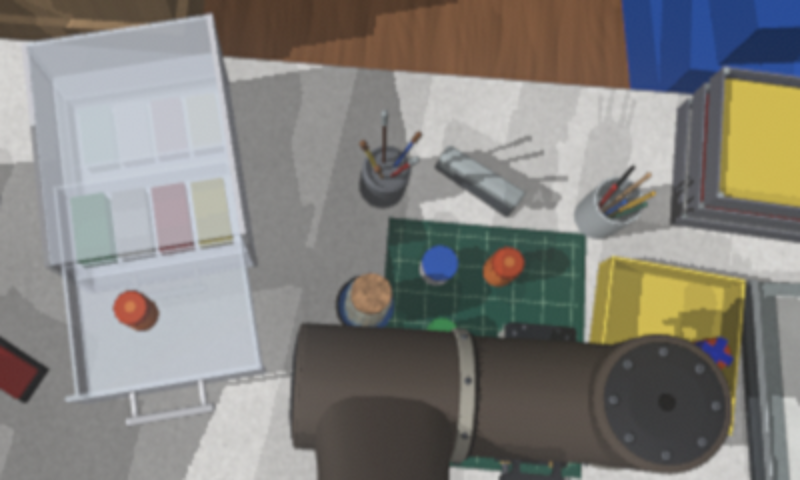

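A weighs about 230 g, so it goes in the drawer. B stands in the drawer with its cap at crop (130,308), and the jar is on the mark at (368,300).

Run:
```python
from h import *
p=ray("top",(120+130/2,85+308/2),.186);print(p)
q=p[:2]-[.502,.268];u=np.radians(15);print(q@[np.cos(u),np.sin(u)],q@[-np.sin(u),np.cos(u)])
print(proj("top",(.472,.322,.186)),proj("top",(.472,.322,.112)))
print(ray("top",(120+67/2,85+398/2),.202),ray("top",(120+260/2,85+370/2),.202))
```

```text
[0.51249714 0.30571274 0.186     ]
0.019900230855627768 0.03371085445293625
[176.35417555 254.50465884] [183.18606574 257.42096389]
[0.39517113 0.36309122 0.202     ] [0.44875341 0.13419848 0.202     ]
```

>>> {"op": "move_arm", "data": {
  "deltas": [
    [15,30,14.5,0,0,1.25],
    [15,30,14.5,0,0,1.25],
    [16,30,14.5,0,0,1.25],
    [16,30,14.5,0,0,1.25],
    [16,30,14.5,0,0,1.25]
  ]
}}

```text
t: 35.88
eef_pos: [0.5047, -0.0287, 0.4354]
ee_rot: [-3.141, 0.0, -1.461]
force: [1.4, -0.2, -2.7]
width: 0.046
```

>>> {"op": "move_arm", "data": {
  "deltas": [
    [15,30,14.5,0,0,1.25],
    [-2,32,0,0,0,1.25],
    [-2,32,0,0,0,1.25],
    [-2,32,0,0,0,1.25],
    [-2,32,0,0,0,1.25]
  ]
}}

```text
t: 36.3
eef_pos: [0.511, 0.1294, 0.449]
ee_rot: [-3.142, 0.0, -1.352]
force: [-0.6, -0.4, -1.9]
width: 0.0454
```

>>> {"op": "move_arm", "data": {
  "deltas": [
    [-2,32,0,0,0,1.25],
    [-2,32,0,0,0,1.25],
    [0,0,0,0,0,0],
    [0,0,0,0,0,0],
    [0,0,0,0,0,0]
  ]
}}

```text
t: 36.72
eef_pos: [0.5073, 0.1919, 0.4487]
ee_rot: [3.141, -0.0, -1.308]
force: [0.1, -0.0, -2.3]
width: 0.0456
```

Run:
```python
from h import *
im=arm.grab_frame("wrist");K=cam("wrist");st=arm.get_state();print(st["eef_pos"],st["ee_rot"],st["width"])
cv2.imwrite("pics/w11.png",im[:,:,::-1])
print(pts("wrist","top_drawer_handle",.182,K=K),pts("wrist","top_drawer_floor",.112,K=K))
arm.grab_frame("side");print(pts("side","shaker_a",.112),pts("side","top_drawer_handle",.182))
```

```text
[0.50730181 0.19140271 0.44881267] [ 3.14111484e+00 -3.23457602e-04 -1.30912277e+00] 0.04556828083765217
[] []
[(0.93, [309.0, 305.0], [622.0, -287.0, 112.0]), (0.92, [287.0, 403.0], [520.0, -546.0, 112.0]), (0.75, [246.0, 167.0], [530.0, 375.0, 112.0]), (0.73, [300.0, 283.0], [613.0, -209.0, 112.0]), (0.66, [242.0, 178.0], [510.0, 315.0, 112.0])] [(0.81, [204.0, 178.0], [382.0, 233.0, 182.0]), (0.39, [304.0, 193.0], [685.0, 94.0, 182.0])]
```

>>> {"op": "move_arm", "data": {
  "deltas": [
    [0,0,-20,0,0,0],
    [0,0,-30,0,0,0],
    [0,0,-30,0,0,0],
    [0,0,-20,0,0,0],
    [0,0,-11,0,0,0]
  ]
}}

```text
t: 37.43
eef_pos: [0.5067, 0.1908, 0.3353]
ee_rot: [3.138, -0.001, -1.31]
force: [0.3, 0.3, -2.3]
width: 0.0457
```

>>> {"op": "move_arm", "data": {
  "deltas": [
    [0,0,-4,0,0,0],
    [0,0,-2,0,0,0],
    [0,0,0,0,0,0],
    [0,0,0,0,0,0],
    [0,0,0,0,0,0]
  ]
}}

```text
t: 37.85
eef_pos: [0.5078, 0.192, 0.3333]
ee_rot: [-3.139, 0.001, -1.309]
force: [0.3, -0.1, -1.8]
width: 0.0458
```

>>> {"op": "move_arm", "data": {
  "deltas": [
    [0,0,0,0,0,0],
    [0,0,0,0,0,0],
    [0,0,0,0,0,0],
    [0,0,0,0,0,0],
    [0,0,0,0,0,0]
  ],
  "claw": 80
}}

```text
t: 38.27
eef_pos: [0.5074, 0.1919, 0.3322]
ee_rot: [-3.141, 0.0, -1.309]
force: [0.2, 0.5, -0.5]
width: 0.0601
```

>>> {"op": "move_arm", "data": {
  "deltas": [
    [0,0,0,0,0,0],
    [0,0,15,0,0,0],
    [0,0,30,0,0,0],
    [0,0,40,0,0,0],
    [0,0,35,0,0,0]
  ]
}}

```text
t: 38.68
eef_pos: [0.5073, 0.1916, 0.4537]
ee_rot: [3.141, -0.001, -1.309]
force: [1.6, 1.6, 0.5]
width: 0.0596
```

>>> {"op": "move_arm", "data": {
  "deltas": [
    [12,-35,0,0,0,-1.5],
    [12,-35,0,0,0,-1.5],
    [12,-35,0,0,0,-1.5],
    [12,-35,0,0,0,-1.5],
    [12,-35,0,0,0,-1.5]
  ],
  "claw": 0
}}

```text
t: 39.1
eef_pos: [0.5676, 0.0152, 0.4523]
ee_rot: [-3.141, 0.0, -1.44]
force: [0.9, 0.0, 0.2]
width: 0.0852
```

>>> {"op": "move_arm", "data": {
  "deltas": [
    [13,-35,0,0,0,-1.5],
    [13,-35,-15,0,0,-1.5],
    [13,-35,-15,0,0,-1.5],
    [13,-34,-20,0,0,-1.5],
    [13,-34,-20,0,0,-1.5]
  ]
}}

```text
t: 39.52
eef_pos: [0.6328, -0.1581, 0.3815]
ee_rot: [-3.14, 0.0, -1.572]
force: [1.1, 0.9, 0.2]
width: 0.0877
```

>>> {"op": "move_arm", "data": {
  "deltas": [
    [12,-33,-20,0,0,0],
    [0,0,0,0,0,0],
    [0,0,0,0,0,0],
    [0,0,0,0,0,0],
    [0,0,0,0,0,0]
  ]
}}

```text
t: 39.93
eef_pos: [0.6445, -0.1885, 0.3629]
ee_rot: [-3.14, -0.0, -1.57]
force: [0.0, -0.6, 0.3]
width: 0.0876
```

Run:
```python
from h import *
im=arm.grab_frame("wrist");K=cam("wrist");st=arm.get_state();print(st["eef_pos"],st["ee_rot"],st["width"])
print(pts("wrist","shaker_a",0,K=K))
cv2.imwrite("pics/w12.png",im[:,:,::-1])
im=arm.grab_frame("top");cv2.imwrite("pics/t12.png",im[:,:,::-1]);print(pts("top","shaker_a",0),pts("top","shaker_a",.112));print(pts("top","bead_jar",0))
weigh()
```

```text
[ 0.64447041 -0.18822951  0.36321058] [-3.13977262e+00 -9.54363342e-05 -1.56947104e+00] 0.0874919128963151
[(0.65, [286.0, 186.0], [642.0, -188.0, 0.0])]
[(0.83, [230.0, 252.0], [510.0, 214.0, 0.0]), (0.66, [190.0, 240.0], [533.0, 335.0, 0.0]), (0.65, [369.0, 218.0], [648.0, -191.0, 0.0]), (0.58, [465.0, 262.0], [537.0, -477.0, 0.0])] [(0.83, [230.0, 252.0], [499.0, 200.0, 112.0]), (0.66, [190.0, 240.0], [519.0, 309.0, 112.0]), (0.65, [369.0, 218.0], [623.0, -168.0, 112.0]), (0.58, [465.0, 262.0], [523.0, -427.0, 112.0])]
[]
Fz -0.12 sd 0.40 eff [-58.956  28.323   6.748] [0.033 0.014 0.003] t 40.7333 [ 0.6444 -0.1892  0.3619] 0.0875
```

View pics/w12.png

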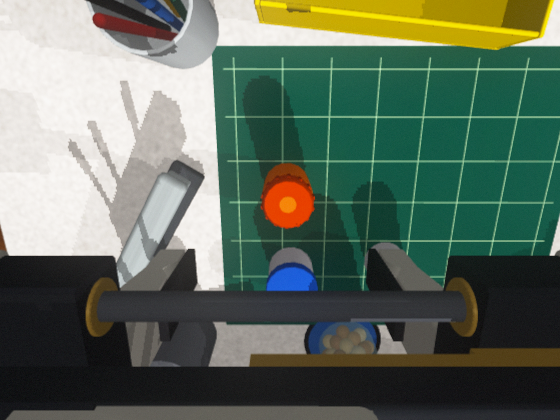

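D's cap is at (287,203), the paint pot at (292,275), and the stapler at (160,225). I'll check the finger clearance to the stapler.

Run:
```python
from h import *
for p in [(203,172),(190,165),(165,255),(185,215)]: print(p,ray("wrist",p,.03)*1000,ray("wrist",p,.055)*1000)
print(ray("wrist",(287,203),.074)*1000)
```

```text
(203, 172) [ 718.91117332 -209.30616409   30.        ] [ 713.02885622 -214.0943902    55.        ]
(190, 165) [ 730.49273857 -215.8560012    30.        ] [ 723.67996359 -220.11801626   55.        ]
(165, 255) [ 762.68875976 -125.04890897   30.        ] [ 753.28937056 -136.60632603   55.        ]
(185, 215) [ 739.13933064 -167.2360862    30.        ] [ 731.63189225 -175.40420393   55.        ]
[ 641.35711137 -191.9980227    74.        ]
```

>>> {"op": "move_arm", "data": {
  "deltas": [
    [-2,-1,-25,0,0,0],
    [0,0,-40,0,0,0],
    [0,0,-40,0,0,0],
    [0,0,-25,0,0,0],
    [0,0,-15,0,0,0]
  ],
  "claw": 50
}}

```text
t: 41.15
eef_pos: [0.6409, -0.1901, 0.2129]
ee_rot: [3.137, 0.001, -1.571]
force: [-0.3, -0.0, 0.6]
width: 0.0709
```

>>> {"op": "move_arm", "data": {
  "deltas": [
    [0,0,0,0,0,0],
    [0,0,0,0,0,0],
    [0,0,0,0,0,0],
    [0,0,0,0,0,0],
    [0,0,0,0,0,0]
  ],
  "claw": 255
}}

```text
t: 41.57
eef_pos: [0.6428, -0.1902, 0.2187]
ee_rot: [-3.139, -0.0, -1.571]
force: [-1.3, -0.4, 3.2]
width: 0.0458
```

>>> {"op": "move_arm", "data": {
  "deltas": [
    [0,0,0,0,0,0],
    [0,0,0,0,0,0],
    [0,0,20,0,0,0],
    [0,0,40,0,0,0],
    [0,0,40,0,0,0]
  ]
}}

```text
t: 41.98
eef_pos: [0.6416, -0.1901, 0.3165]
ee_rot: [3.137, 0.001, -1.571]
force: [2.0, 0.7, -1.4]
width: 0.0457
```

>>> {"op": "move_arm", "data": {
  "deltas": [
    [0,0,30,0,0,0],
    [0,0,15,0,0,0],
    [0,0,0,0,0,0],
    [0,0,0,0,0,0],
    [0,0,0,0,0,0]
  ]
}}

```text
t: 42.4
eef_pos: [0.6418, -0.19, 0.3607]
ee_rot: [3.14, 0.001, -1.571]
force: [0.0, -0.1, -2.9]
width: 0.0457
```

>>> {"op": "move_arm", "data": {
  "deltas": [
    [0,0,0,0,0,0],
    [0,0,0,0,0,0],
    [0,0,0,0,0,0],
    [0,0,0,0,0,0],
    [0,0,0,0,0,0]
  ]
}}

```text
t: 42.82
eef_pos: [0.6424, -0.1902, 0.3614]
ee_rot: [3.141, 0.0, -1.571]
force: [-0.8, -0.2, -2.1]
width: 0.0461
```

```bash
python3 -c "
from h import *
weigh()"
```

```text
Fz -2.10 sd 0.52 eff [-59.866  29.101   7.082] [0.037 0.024 0.005] t 43.3167 [ 0.6424 -0.1902  0.362 ] 0.0458
```

D comes to about 200 g (the efforts agree), so it goes in the drawer.

>>> {"op": "move_arm", "data": {
  "deltas": [
    [0,0,30,0,0,0],
    [-5,15,30,0,0,1.25],
    [-10,28,20,0,0,1.25],
    [-12,35,8,0,0,1.25],
    [-12,35,0,0,0,1.25]
  ]
}}

```text
t: 43.73
eef_pos: [0.6033, -0.0767, 0.4529]
ee_rot: [-3.137, -0.0, -1.484]
force: [0.8, 1.0, -1.5]
width: 0.0455
```

>>> {"op": "move_arm", "data": {
  "deltas": [
    [-12,36,0,0,0,1.25],
    [-12,36,0,0,0,1.25],
    [-12,36,0,0,0,1.25],
    [-12,36,0,0,0,1.25],
    [-12,36,0,0,0,1.25]
  ]
}}

```text
t: 44.15
eef_pos: [0.5423, 0.1042, 0.4503]
ee_rot: [-3.141, 0.0, -1.373]
force: [0.4, -0.1, -1.7]
width: 0.0457
```

>>> {"op": "move_arm", "data": {
  "deltas": [
    [-12,36,0,0,0,1.25],
    [-12,36,0,0,0,1.25],
    [-13,36,0,0,0,1.25],
    [-14,36,0,0,0,0],
    [0,0,0,0,0,0]
  ]
}}

```text
t: 44.57
eef_pos: [0.4905, 0.2516, 0.4501]
ee_rot: [-3.141, 0.002, -1.305]
force: [0.3, -0.4, -2.0]
width: 0.046
```

>>> {"op": "move_arm", "data": {
  "deltas": [
    [0,0,0,0,0,0],
    [0,0,0,0,0,0],
    [0,0,0,0,0,0],
    [0,0,0,0,0,0],
    [0,0,0,0,0,0]
  ]
}}

```text
t: 44.98
eef_pos: [0.4928, 0.2458, 0.45]
ee_rot: [-3.142, -0.0, -1.311]
force: [0.2, -0.2, -2.2]
width: 0.0458
```

Run:
```python
from h import *
im=arm.grab_frame("wrist");K=cam("wrist");st=arm.get_state();print(st["eef_pos"],st["ee_rot"],st["width"])
print(pts("wrist","shaker_a",.112,K=K))
cv2.imwrite("pics/w13.png",im[:,:,::-1])
arm.grab_frame("side");print(pts("side","shaker_a",.112),pts("side","bead_jar",0))
```

```text
[0.49277077 0.24589046 0.45001956] [-3.14152471e+00  1.01050166e-05 -1.31057127e+00] 0.045582033662200656
[(0.83, [247.0, 244.0], [514.0, 308.0, 112.0]), (0.69, [280.0, 134.0], [509.0, 194.0, 112.0]), (0.65, [282.0, 243.0], [479.0, 298.0, 112.0])]
[(0.95, [289.0, 401.0], [524.0, -542.0, 112.0]), (0.8, [237.0, 159.0], [503.0, 433.0, 112.0]), (0.79, [244.0, 180.0], [515.0, 297.0, 112.0]), (0.64, [249.0, 199.0], [520.0, 186.0, 112.0])] [(0.95, [274.0, 262.0], [571.0, -5.0, 0.0])]
```

View pics/w13.png

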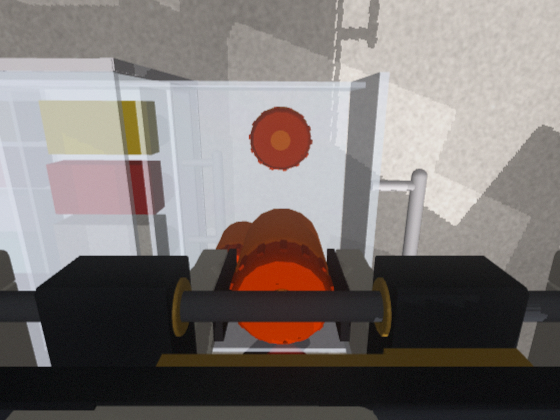

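The upright A is at (280,138), with B just behind the held D at (240,250). The spacing is fine.

>>> {"op": "move_arm", "data": {
  "deltas": [
    [-1,3,-20,0,0,0],
    [0,0,-30,0,0,0],
    [0,0,-30,0,0,0],
    [0,0,-20,0,0,0],
    [0,0,-12,0,0,0]
  ]
}}

```text
t: 45.65
eef_pos: [0.4908, 0.2492, 0.3352]
ee_rot: [3.138, -0.001, -1.309]
force: [0.5, -0.1, -1.4]
width: 0.0455
```

>>> {"op": "move_arm", "data": {
  "deltas": [
    [0,0,-4,0,0,0],
    [0,0,-2,0,0,0],
    [0,0,0,0,0,0],
    [0,0,0,0,0,0],
    [0,0,0,0,0,0]
  ]
}}

```text
t: 46.07
eef_pos: [0.4917, 0.25, 0.3331]
ee_rot: [-3.14, 0.001, -1.309]
force: [1.1, 0.0, -1.0]
width: 0.0458
```

>>> {"op": "move_arm", "data": {
  "deltas": [
    [0,0,0,0,0,0],
    [0,0,0,0,0,0],
    [0,0,0,0,0,0],
    [0,0,0,0,0,0],
    [0,0,0,0,0,0]
  ],
  "claw": 80
}}

```text
t: 46.48
eef_pos: [0.4914, 0.2499, 0.3322]
ee_rot: [-3.141, 0.0, -1.309]
force: [-0.1, 1.1, 0.1]
width: 0.0603
```

>>> {"op": "move_arm", "data": {
  "deltas": [
    [0,0,0,0,0,0],
    [0,0,15,0,0,0],
    [0,0,30,0,0,0],
    [0,0,40,0,0,0],
    [0,0,35,0,0,0]
  ]
}}

```text
t: 46.9
eef_pos: [0.4913, 0.2496, 0.4537]
ee_rot: [3.141, -0.001, -1.309]
force: [0.5, 0.7, -0.3]
width: 0.0601
```

>>> {"op": "move_arm", "data": {
  "deltas": [
    [-22,-3,0,0,0,0],
    [-22,-3,0,0,0,0],
    [-22,-3,0,0,0,0],
    [-22,-3,-15,0,0,0],
    [-23,-3,-15,0,0,0]
  ],
  "claw": 162
}}

```text
t: 47.32
eef_pos: [0.3796, 0.2346, 0.4223]
ee_rot: [-3.14, 0.001, -1.309]
force: [-0.2, 1.0, 0.2]
width: 0.0336
```

>>> {"op": "move_arm", "data": {
  "deltas": [
    [0,0,0,0,0,0],
    [0,0,0,0,0,0],
    [0,0,0,0,0,0],
    [0,0,0,0,0,0],
    [0,0,0,0,0,0]
  ]
}}

```text
t: 47.73
eef_pos: [0.381, 0.2352, 0.4223]
ee_rot: [-3.141, 0.0, -1.309]
force: [0.2, -0.1, 0.6]
width: 0.0321
```

Run:
```python
from h import *
im=arm.grab_frame("wrist");K=cam("wrist");st=arm.get_state();print(st["eef_pos"],st["ee_rot"],st["width"])
print(pts("wrist","top_drawer_handle",.182,K=K),pts("wrist","shaker_a",.112,K=K))
t=arm.grab_frame("top");print(pts("top","shaker_a",.112),pts("top","shaker_a",0),pts("top","top_drawer_handle",.182),pts("top","bead_jar",0))
s=arm.grab_frame("side")
a=cv2.resize(s[120:420,150:420],(540,600));b=cv2.resize(im,(260,195));c=cv2.resize(t[80:330,120:520],(260,162))
o=np.zeros((600,800,3),np.uint8);o[:,:540]=a;o[:195,540:]=b;o[200:362,540:]=c;cv2.imwrite("pics/m14.png",o[:,:,::-1])
```

```text
[0.38098909 0.23507834 0.42213119] [-3.14140759e+00 -4.54241300e-06 -1.30952510e+00] 0.03189384200851728
[(0.71, [270.0, 225.0], [390.0, 236.0, 182.0])] [(0.97, [154.0, 189.0], [493.0, 255.0, 112.0]), (0.84, [120.0, 236.0], [517.0, 307.0, 112.0]), (0.58, [145.0, 112.0], [510.0, 192.0, 112.0])]
[(0.8, [235.0, 250.0], [503.0, 187.0, 112.0]), (0.69, [208.0, 250.0], [498.0, 258.0, 112.0]), (0.62, [468.0, 266.0], [514.0, -434.0, 112.0]), (0.58, [189.0, 242.0], [515.0, 312.0, 112.0]), (0.51, [358.0, 177.0], [736.0, -133.0, 112.0])] [(0.8, [235.0, 250.0], [514.0, 200.0, 0.0]), (0.69, [208.0, 250.0], [510.0, 278.0, 0.0]), (0.62, [468.0, 266.0], [527.0, -485.0, 0.0]), (0.58, [189.0, 242.0], [528.0, 338.0, 0.0]), (0.51, [358.0, 177.0], [772.0, -153.0, 0.0])] [(0.88, [207.0, 292.0], [387.0, 236.0, 182.0])] [(0.96, [300.0, 239.0], [566.0, 12.0, 0.0])]
```

View pics/m14.png

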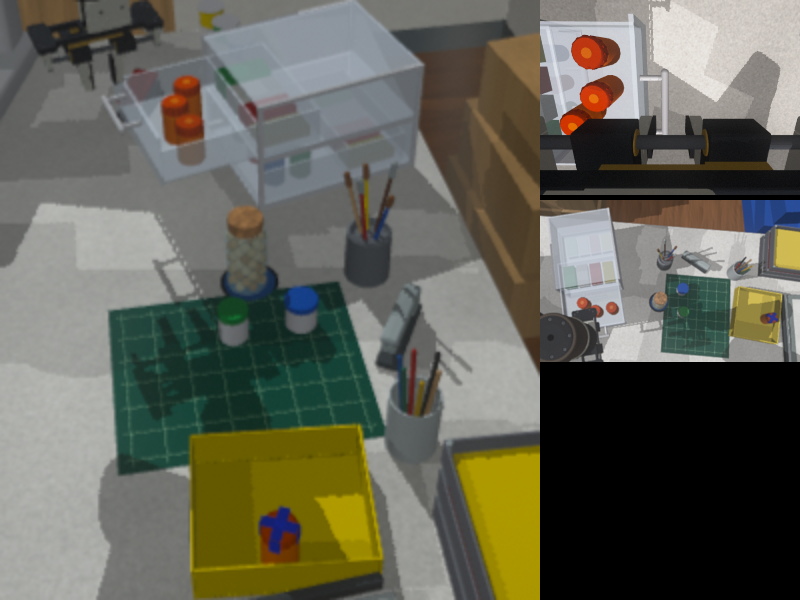

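The composite shows three upright shakers in the drawer, the taped one upright in the tub at (280,530), and the jar on its mark at (247,265). The bar is between the pads, so I'll pinch and push home gently.

>>> {"op": "move_arm", "data": {
  "deltas": [
    [0,0,-20,0,0,0],
    [0,0,-20,0,0,0],
    [0,0,-20,0,0,0],
    [0,0,-13,0,0,0],
    [0,0,-8,0,0,0]
  ]
}}

```text
t: 48.6
eef_pos: [0.3801, 0.2345, 0.3395]
ee_rot: [3.14, -0.001, -1.309]
force: [0.1, 0.3, 1.1]
width: 0.0319
```

>>> {"op": "move_arm", "data": {
  "deltas": [
    [0,0,0,0,0,0],
    [0,0,0,0,0,0],
    [0,0,0,0,0,0],
    [0,0,0,0,0,0],
    [0,0,0,0,0,0]
  ],
  "claw": 255
}}

```text
t: 49.02
eef_pos: [0.3838, 0.2367, 0.3429]
ee_rot: [-3.131, 0.002, -1.307]
force: [30.4, 1.3, -20.6]
width: 0.0151
```

>>> {"op": "move_arm", "data": {
  "deltas": [
    [0,0,0,0,0,0],
    [0,0,0,0,0,0],
    [2,0.5,0,0,0,0],
    [4,1,0,0,0,0],
    [6,1.6,0,0,0,0]
  ]
}}

```text
t: 49.43
eef_pos: [0.393, 0.2388, 0.3427]
ee_rot: [-3.139, 0.003, -1.309]
force: [-2.7, 3.1, 6.6]
width: 0.0102
```

>>> {"op": "move_arm", "data": {
  "deltas": [
    [8,2.1,0,0,0,0],
    [9,2.4,0,0,0,0],
    [9,2.4,0,0,0,0],
    [9,2.4,0,0,0,0],
    [9,2.4,0,0,0,0]
  ]
}}

```text
t: 49.85
eef_pos: [0.437, 0.2504, 0.3427]
ee_rot: [-3.14, 0.002, -1.308]
force: [-2.9, 2.7, 6.4]
width: 0.0105
```

>>> {"op": "move_arm", "data": {
  "deltas": [
    [9,2.4,0,0,0,0],
    [9,2.4,0,0,0,0],
    [9,2.4,0,0,0,0],
    [9,2.4,0,0,0,0],
    [9,2.4,0,0,0,0]
  ]
}}

```text
t: 50.27
eef_pos: [0.482, 0.2622, 0.3427]
ee_rot: [-3.14, 0.001, -1.309]
force: [-2.9, 1.8, 6.6]
width: 0.011
```

>>> {"op": "move_arm", "data": {
  "deltas": [
    [9,2.4,0,0,0,0],
    [9,2.4,0,0,0,0],
    [9,2.4,0,0,0,0],
    [9,2.4,0,0,0,0],
    [8,2.1,0,0,0,0]
  ]
}}

```text
t: 50.68
eef_pos: [0.526, 0.2737, 0.3427]
ee_rot: [-3.14, 0.001, -1.308]
force: [-2.5, 0.6, 6.6]
width: 0.0104
```

>>> {"op": "move_arm", "data": {
  "deltas": [
    [6,1.6,0,0,0,0],
    [6,1.6,0,0,0,0],
    [5,1.3,0,0,0,0],
    [4,1,0,0,0,0],
    [2,0.5,0,0,0,0]
  ]
}}

```text
t: 51.1
eef_pos: [0.549, 0.2797, 0.3428]
ee_rot: [-3.14, 0.001, -1.309]
force: [-2.2, 0.5, 6.2]
width: 0.0105
```

>>> {"op": "move_arm", "data": {
  "deltas": [
    [1,0.3,0,0,0,0],
    [1,0.3,0,0,0,0],
    [1,0.3,0,0,0,0],
    [0,0,0,0,0,0],
    [0,0,0,0,0,0]
  ]
}}

```text
t: 51.52
eef_pos: [0.5517, 0.2804, 0.3428]
ee_rot: [-3.14, 0.001, -1.309]
force: [-1.0, -0.1, 5.3]
width: 0.0105
```

>>> {"op": "move_arm", "data": {
  "deltas": [
    [1,0.3,0,0,0,0],
    [1,0.3,0,0,0,0],
    [0.5,0.1,0,0,0,0],
    [0,0,0,0,0,0],
    [0,0,0,0,0,0]
  ]
}}

```text
t: 51.93
eef_pos: [0.5529, 0.2808, 0.3427]
ee_rot: [3.14, 0.0, -1.309]
force: [-10.2, -0.6, 11.3]
width: 0.0104
```

>>> {"op": "move_arm", "data": {
  "deltas": [
    [1,0.3,0,0,0,0],
    [0.5,0.1,0,0,0,0],
    [0,0,0,0,0,0],
    [0,0,0,0,0,0],
    [0,0,0,0,0,0]
  ]
}}

```text
t: 52.35
eef_pos: [0.5533, 0.2809, 0.3426]
ee_rot: [3.137, -0.0, -1.309]
force: [-16.7, -1.2, 16.0]
width: 0.0104
```

>>> {"op": "move_arm", "data": {
  "deltas": [
    [-1.2,-0.3,0,0,0,0],
    [0,0,0,0,0,0],
    [0,0,0,0,0,0],
    [0,0,0,0,0,0],
    [0,0,0,0,0,0]
  ]
}}

```text
t: 52.77
eef_pos: [0.5529, 0.2808, 0.3427]
ee_rot: [3.14, 0.0, -1.309]
force: [-11.3, -1.0, 11.9]
width: 0.0103
```

>>> {"op": "move_arm", "data": {
  "deltas": [
    [0,0,0,0,0,0],
    [0,0,0,0,0,0],
    [0,0,0,0,0,0],
    [0,0,0,0,0,0],
    [0,0,0,0,0,0]
  ],
  "claw": 195
}}

```text
t: 53.18
eef_pos: [0.5543, 0.281, 0.3409]
ee_rot: [3.141, -0.0, -1.309]
force: [0.2, -0.6, -0.3]
width: 0.0201
```

>>> {"op": "move_arm", "data": {
  "deltas": [
    [0,0,10,0,0,0],
    [0,0,20,0,0,0],
    [0,0,30,0,0,0],
    [0,0,30,0,0,0],
    [-10,0,20,0,0,0]
  ]
}}

```text
t: 53.6
eef_pos: [0.5454, 0.281, 0.4544]
ee_rot: [-3.139, 0.0, -1.309]
force: [0.9, 0.6, 1.5]
width: 0.0204
```

>>> {"op": "move_arm", "data": {
  "deltas": [
    [-30,-5,0,0,0,0],
    [-30,-5,0,0,0,0],
    [-30,-5,0,0,0,0],
    [0,0,0,0,0,0],
    [0,0,0,0,0,0]
  ]
}}

```text
t: 54.02
eef_pos: [0.4531, 0.2656, 0.4527]
ee_rot: [-3.139, 0.001, -1.307]
force: [1.1, 0.4, 0.6]
width: 0.0201
```

Run:
```python
from h import *
im=arm.grab_frame("wrist");K=cam("wrist");st=arm.get_state();print(st["eef_pos"],st["force"])
print(pts("wrist","top_drawer_handle",.182,K=K))
t=arm.grab_frame("top");print(pts("top","shaker_a",.112),pts("top","shaker_a",0),pts("top","top_drawer_handle",.182),pts("top","bead_jar",0))
s=arm.grab_frame("side");print(pts("side","top_drawer_handle",.182),pts("side","bead_jar",0),pts("side","shaker_a",.112))
a=cv2.resize(s[120:420,150:420],(540,600));b=cv2.resize(im,(260,195));c=cv2.resize(t[80:330,120:520],(260,162));d=cv2.resize(t[90:235,130:250],(200,240))
o=np.zeros((600,800,3),np.uint8);o[:,:540]=a;o[:195,540:]=b;o[200:362,540:]=c;o[362:598:,540:740]=d[:236];cv2.imwrite("pics/m15.png",o[:,:,::-1])
```

```text
[0.45386962 0.26596467 0.45235085] [ 0.01972231  0.08263454 -0.00211673]
[(0.7, [151.0, 195.0], [555.0, 278.0, 182.0])]
[(0.63, [468.0, 266.0], [516.0, -436.0, 112.0])] [(0.63, [468.0, 266.0], [529.0, -487.0, 0.0])] [(0.77, [198.0, 228.0], [543.0, 277.0, 182.0]), (0.66, [336.0, 221.0], [593.0, -70.0, 182.0])] [(0.6, [300.0, 237.0], [571.0, 10.0, 0.0]), (0.47, [357.0, 177.0], [770.0, -148.0, 0.0])]
[(0.64, [251.0, 163.0], [541.0, 293.0, 182.0])] [(0.69, [273.0, 264.0], [566.0, -10.0, 0.0]), (0.48, [291.0, 398.0], [541.0, -470.0, 0.0])] [(0.92, [289.0, 402.0], [524.0, -544.0, 112.0]), (0.56, [292.0, 380.0], [540.0, -492.0, 112.0]), (0.38, [303.0, 194.0], [701.0, 185.0, 112.0])]
```

The viewer limit is reached, so I'll check the shut drawer by colour blobs instead.

Run:
```python
from h import *
u=np.radians(15);ex=np.array([np.cos(u),np.sin(u),0]);ey=np.array([-np.sin(u),np.cos(u),0])
t=arm.grab_frame("top");s=arm.grab_frame("side")
for n,im,r in (("top",t,(90,240,130,255)),("side",s,(110,240,220,370))):
    h=cv2.cvtColor(im,cv2.COLOR_RGB2HSV);m=(((h[...,0]<14)|(h[...,0]>174))&(h[...,1]>45)).astype(np.uint8)
    k=np.zeros_like(m);k[r[0]:r[1],r[2]:r[3]]=1
    N,l,st,c=cv2.connectedComponentsWithStats(m*k)
    for i in range(1,N):
        if st[i,4]>20: print(n,c[i].round(),st[i])
    for q,(a,b) in dict(A=(-15,-75),D=(-15,-15),B=(20,36)).items():
        F=np.array([.502,.268,.112])+.17*ex+a/1e3*ex+b/1e3*ey
        print(n,q,"cap expected",proj(n,F+[0,0,.074]).round(),"mid",proj(n,F+[0,0,.037]).round())
for c in ("top","side"):
  for m in arm.masks_of("bead_jar",c)[:1]: print(c,m["score"],m["xy"],"expect mid",proj(c,(.571,.0036,.067)))
h=cv2.cvtColor(t,cv2.COLOR_RGB2HSV);b=cv2.inRange(h,(100,80,30),(130,255,255));b[:215]=0;b[262:]=0;b[:,:280]=0;b[:,325:]=0;print(cv2.boundingRect(b))
```

```text
top [241. 101.] [221  90  34  25 633]
top A cap expected [220. 181.] mid [222. 185.]
top D cap expected [197. 185.] mid [200. 188.]
top B cap expected [176. 175.] mid [179. 179.]
side [365. 171.] [357 146  13  58 457]
side [223. 162.] [220 155   9  19 103]
side [343. 220.] [338 210   9  23  50]
side [331. 228.] [329 217   5  23  55]
side A cap expected [292. 167.] mid [292. 177.]
side D cap expected [284. 158.] mid [284. 168.]
side B cap expected [287. 149.] mid [287. 158.]
top 0.91 [304.1, 236.8] expect mid [303.93176636 233.67939825]
side 0.97 [271.4, 245.3] expect mid [273.19996447 244.92063721]
(289, 227, 28, 24)
```

Run:
```python
from h import *
for n,r in (("top",(90,240,130,255)),("side",(120,230,240,340))):
    a0=cv2.cvtColor(cv2.imread(f"pics/{n}0.png"),cv2.COLOR_BGR2LAB)[...,1].astype(int)
    im=arm.grab_frame(n);a1=cv2.cvtColor(im,cv2.COLOR_RGB2LAB)[...,1].astype(int)
    d=a1-a0;m=(d>5).astype(np.uint8);k=np.zeros_like(m);k[r[0]:r[1],r[2]:r[3]]=1
    N,l,st,c=cv2.connectedComponentsWithStats(m*k)
    for i in range(1,N):
        if st[i,4]>15:
            w=np.argwhere(l==i)
            print(n,c[i].round(),st[i],"max",d[l==i].max(),"strong centroid",np.argwhere((l==i)&(d>d[l==i].max()*.6)).mean(0)[::-1].round())
```

```text
top [220. 186.] [217 184   8   5  17] max 6 strong centroid [220. 186.]
side [288. 153.] [284 151  10   6  27] max 6 strong centroid [288. 153.]
side [285. 161.] [280 157  10   9  39] max 6 strong centroid [285. 161.]
side [294. 174.] [289 173   9   3  17] max 7 strong centroid [294. 174.]
side [272. 227.] [264 223  17   7  87] max 9 strong centroid [272. 227.]
```

```bash
python3 -c "
from h import *
s=arm.get_state();print(s['t'],s['force'],s['eef_pos']);print(arm.job_done())"
```

```text
54.8667 [-0.69024127 -0.4617314  -0.30838724] [0.45418284 0.26601483 0.45097357]
the job is handed in; nothing more can be done
None
```

The job is handed in at about 55 s of the 208 s. No verdict is reported, so the lines below rest on my own checks.

- **Jar:** I slid it onto the blue mark. The last jar masks fall within about 3 px of where they should be in both cameras. Single network fixes scattered by about 14 mm, so the jar's exact offset from the centre is less certain.
- **Shakers:** Four were present. The three untaped ones weighed about 175, 230 and 200 g, so all three stand in the top drawer. The taped one weighed about 100 g and stands upright in the tub; I let go of it about 5 mm above the floor.
- **Disturbance:** One shaker in the drawer was found about 40 mm from where I set it. It was still upright and inside the compartment, so I left it and placed the others around it.
- **Drawer:** I pushed it in until the force rose to about 17 N against the stop. The grip point there was about 2 mm beyond where the shut handle had been measured at the start.
- **Weaker last check:** After the drawer was shut, the 16-picture viewing limit was used up, so I checked by colour change instead. The side view showed three faint patches where the shakers should be; the top view clearly showed only one. I last saw all three upright in a picture just before closing.

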